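Finish the disc-spring pack of a power-module clamp

TASK

Finish the spring pack on the clamp's upright guide pin: take from the sloping rack the parts that already lie the right way over, and on the two disc springs already there put a third with its hollow side down, then a fourth with its hollow side up, so that each disc faces opposite to its neighbour, and last the flat thick ring on top. Lower each part down the pin without letting it drop, all seated squarely, and leave the spare disc in the rack and everything else on the bench where it is.

Things in the scene. Friction and masses are not known exactly. Their poses are not given: they have to be found in the camera images.
- seat (a point): Middle of the guide pin's foot, where the pack sits, 120 mm above the bench. z up along the pin: steel, 26 mm diameter, 72 mm tall above this point, its last 14 mm tapering to 14 mm. The pack sits on a round plate of 60 mm diameter, 7 mm thick; 12 mm below this point is the top of the heat sink, 110 mm along x, 90 mm along y.
- clamp: Clamp with heat sinks and a white ceramic power device, fixed; origin under its middle on the bench, z up, axes as the seat's. Two steel tie rods 10 mm thick stand at x = +72 and -72 mm and end 75 mm above the seat: reach for the pin with the fingers closing along y.
- base_a_c (a point): Centre of the first disc spring on the pin (same as disc_a, loose), already seated hollow side down.
- base_b_c (a point): Centre of the second disc spring on the pin (loose), already seated hollow side up, 10 mm above the first. The pack's top now stands 20 mm above the seat.
- disc_a_c (a point): Loose steel disc spring, one of three alike in the rack: 64 mm outside, 30 mm hole, 10 mm high, 100 g. Point on its axis, 5 mm from either face; z points to the crown (raised hole) side: z slanting up = hollow side down. The outer edge to grip spans z = -5 to 0 mm, the hole's edge 0 to 5 mm. Facing opposite to the one below it adds 10 mm to the pack; nested, only 5 mm.
- disc_b_c (a point): Disc spring in the rack; same size, point and axes as disc_a. Note for all: fingertips that reach below the outer edge of a hollow-down disc will meet the rim of the hollow-up disc it is set on.
- disc_c_c (a point): Disc spring in the rack; same size, point and axes as disc_a. The parts lie on any of the pads, one each; a disc's way over is seen from its z axis or its shape.
- ring_c (a point): Flat thrust ring of bare steel, loose, in the rack: 68 mm outside diameter, 30 mm hole, 10 mm thick, about 190 g. The point is at its centre, half-way up; z along its axis.
- rack: Black rack, left or right of the clamp, 410 mm along its y; origin under its middle. Bed sloping 32 degrees, low edge to its +x (away from the robot): parts lie tipped so and are drawn off square to the slope. Four pads at y = -150, -50, 50, 150 mm, 42 mm wide, 12 mm above the bed, so fingertips can go down beside a part at its y sides. A lip at the low edge stands 16 mm above the pads.
- yoke: Bystander: dark steel yoke bar with three holes, 176 x 36 x 16 mm, lying on the bench; origin under its middle.
- wrench: Bystander: steel spanner, 190 mm long, flat on the bench; origin under its middle.
- reel_a: Bystander: green solder reel, 64 mm diameter, 52 mm tall, with a red brush standing in it (to 200 mm); origin under its middle.
- reel_b: Bystander: white solder reel, 64 mm diameter, 52 mm tall; origin under its middle.
- flux_jar: Bystander: white flux jar, 72 mm diameter, 75 mm tall; origin under its middle.
- fan: Bystander: small black fan standing on edge, 80 x 80 x 25 mm; origin under its middle.
- board: Bystander: green circuit board, 130 x 90 mm, flat on the bench; origin under its middle.
Mind the look-alikes: they are no part of the job. What is shaped like the part that bears disc_a_c but orange or pink is not meant.

How it is judged (in metres and radians):
On the way, in this order (a step that is already met when the one before it is completed fails the run):
1. a third disc is seated on the pack, hollow side down (((horizontal distance between disc_a_c and seat below 0.004 m and z of disc_a_c in the frame of seat between 0.022 and 0.028 m and angle between disc_a_c's own z axis and vertical below 0.12 rad) or (horizontal distance between disc_b_c and seat below 0.004 m and z of disc_b_c in the frame of seat between 0.022 and 0.028 m and angle between disc_b_c's own z axis and vertical below 0.12 rad) or (horizontal distance between disc_c_c and seat below 0.004 m and z of disc_c_c in the frame of seat between 0.022 and 0.028 m and angle between disc_c_c's own z axis and vertical below 0.12 rad))), for 0.2 s.
2. a fourth disc is seated on it, hollow side up (((horizontal distance between each of disc_a_c, disc_b_c and seat below 0.004 m and z of disc_a_c in the frame of seat between 0.022 and 0.028 m and angle between disc_a_c's own z axis and vertical below 0.12 rad and z of disc_b_c in the frame of seat between 0.032 and 0.038 m and angle between disc_b_c's own z axis and vertical above 3.02 rad) or (horizontal distance between each of disc_a_c, disc_c_c and seat below 0.004 m and z of disc_a_c in the frame of seat between 0.022 and 0.028 m and angle between disc_a_c's own z axis and vertical below 0.12 rad and z of disc_c_c in the frame of seat between 0.032 and 0.038 m and angle between disc_c_c's own z axis and vertical above 3.02 rad) or (horizontal distance between each of disc_b_c, disc_a_c and seat below 0.004 m and z of disc_b_c in the frame of seat between 0.022 and 0.028 m and angle between disc_b_c's own z axis and vertical below 0.12 rad and z of disc_a_c in the frame of seat between 0.032 and 0.038 m and angle between disc_a_c's own z axis and vertical above 3.02 rad) or (horizontal distance between each of disc_b_c, disc_c_c and seat below 0.004 m and z of disc_b_c in the frame of seat between 0.022 and 0.028 m and angle between disc_b_c's own z axis and vertical below 0.12 rad and z of disc_c_c in the frame of seat between 0.032 and 0.038 m and angle between disc_c_c's own z axis and vertical above 3.02 rad) or (horizontal distance between each of disc_c_c, disc_a_c and seat below 0.004 m and z of disc_c_c in the frame of seat between 0.022 and 0.028 m and angle between disc_c_c's own z axis and vertical below 0.12 rad and z of disc_a_c in the frame of seat between 0.032 and 0.038 m and angle between disc_a_c's own z axis and vertical above 3.02 rad) or (horizontal distance between each of disc_c_c, disc_b_c and seat below 0.004 m and z of disc_c_c in the frame of seat between 0.022 and 0.028 m and angle between disc_c_c's own z axis and vertical below 0.12 rad and z of disc_b_c in the frame of seat between 0.032 and 0.038 m and angle between disc_b_c's own z axis and vertical above 3.02 rad))), for 0.2 s.
At the end, for the whole second after the job is handed in: From the pin's foot up: the two first discs, a third hollow side down, a fourth hollow side up, the ring: each within 4 mm of the axis, centres within 3 mm of 5, 15, 25, 35, 45 mm above the seat, level within 0.12 rad, ring at rest; spare disc within 20 mm of its start (horizontal distance between each of base_a_c, base_b_c, ring_c and seat below 0.004 m and z of base_a_c in the frame of seat between 0.002 and 0.008 m and angle between base_a_c's own z axis and vertical below 0.12 rad and z of base_b_c in the frame of seat between 0.012 and 0.018 m and angle between base_b_c's own z axis and vertical above 3.02 rad and z of ring_c in the frame of seat between 0.042 and 0.048 m and (angle between ring_c's own z axis and vertical below 0.12 rad or angle between ring_c's own z axis and vertical above 3.02 rad) and linear speed of ring below 0.02 m/s and ((horizontal distance between each of disc_a_c, disc_b_c and seat below 0.004 m and z of disc_a_c in the frame of seat between 0.022 and 0.028 m and angle between disc_a_c's own z axis and vertical below 0.12 rad and z of disc_b_c in the frame of seat between 0.032 and 0.038 m and angle between disc_b_c's own z axis and vertical above 3.02 rad and distance of disc_c_c from where it was at the start of the episode below 0.02 m) or (horizontal distance between each of disc_a_c, disc_c_c and seat below 0.004 m and z of disc_a_c in the frame of seat between 0.022 and 0.028 m and angle between disc_a_c's own z axis and vertical below 0.12 rad and z of disc_c_c in the frame of seat between 0.032 and 0.038 m and angle between disc_c_c's own z axis and vertical above 3.02 rad and distance of disc_b_c from where it was at the start of the episode below 0.02 m) or (horizontal distance between each of disc_b_c, disc_a_c and seat below 0.004 m and z of disc_b_c in the frame of seat between 0.022 and 0.028 m and angle between disc_b_c's own z axis and vertical below 0.12 rad and z of disc_a_c in the frame of seat between 0.032 and 0.038 m and angle between disc_a_c's own z axis and vertical above 3.02 rad and distance of disc_c_c from where it was at the start of the episode below 0.02 m) or (horizontal distance between each of disc_b_c, disc_c_c and seat below 0.004 m and z of disc_b_c in the frame of seat between 0.022 and 0.028 m and angle between disc_b_c's own z axis and vertical below 0.12 rad and z of disc_c_c in the frame of seat between 0.032 and 0.038 m and angle between disc_c_c's own z axis and vertical above 3.02 rad and distance of disc_a_c from where it was at the start of the episode below 0.02 m) or (horizontal distance between each of disc_c_c, disc_a_c and seat below 0.004 m and z of disc_c_c in the frame of seat between 0.022 and 0.028 m and angle between disc_c_c's own z axis and vertical below 0.12 rad and z of disc_a_c in the frame of seat between 0.032 and 0.038 m and angle between disc_a_c's own z axis and vertical above 3.02 rad and distance of disc_b_c from where it was at the start of the episode below 0.02 m) or (horizontal distance between each of disc_c_c, disc_b_c and seat below 0.004 m and z of disc_c_c in the frame of seat between 0.022 and 0.028 m and angle between disc_c_c's own z axis and vertical below 0.12 rad and z of disc_b_c in the frame of seat between 0.032 and 0.038 m and angle between disc_b_c's own z axis and vertical above 3.02 rad and distance of disc_a_c from where it was at the start of the episode below 0.02 m))); the robot touches nothing.
It fails at once if a bystander (yoke bar, spanner, solder reel, flux jar, fan, circuit board) is pushed more than 25 mm from its place (distance of any of yoke, wrench, reel_a, reel_b, flux_jar, fan, board from where it was at the start of the episode above 0.025 m).
It fails at once if a disc or the ring is let drop down the pin (faster than 0.5 m/s on the pin) ((horizontal distance between disc_a_c and seat below 0.01 m and z of disc_a_c in the frame of seat below 0.068 m and linear speed of disc_a above 0.5 m/s) or (horizontal distance between disc_b_c and seat below 0.01 m and z of disc_b_c in the frame of seat below 0.068 m and linear speed of disc_b above 0.5 m/s) or (horizontal distance between disc_c_c and seat below 0.01 m and z of disc_c_c in the frame of seat below 0.068 m and linear speed of disc_c above 0.5 m/s) or (horizontal distance between ring_c and seat below 0.01 m and z of ring_c in the frame of seat below 0.068 m and linear speed of ring above 0.5 m/s)).
It also fails if it takes over 72 s, if anything falls off the work surface, if the arm or the gripper's body presses on something with over 40 N, if the wrist force passes 120 N, or if a joint passes its speed limit or range.

ROBOT

A 6-joint arm with a two-finger parallel gripper is mounted at the origin on the work surface. World frame = base frame: x ahead of the robot, y to its left, z up, the work surface at z = 0. Lengths are in m, angles in degrees, forces in N, time in s.
With the tool pointing down it reaches from about 0.25 to 0.725 m from the base axis. Payload 9.7 kg.
Tool frame: the origin (TCP) lies at the very end of the fingers, on their centre line; the grasp point (between the pads) lies 19 mm behind it; y points along the fingers, x is the direction in which the jaws open and shut, and the axes are right-handed (so a half turn about y gives the same grasp; the last joint's range is limited). The gripper opens to 85 mm and grips with 20 to 120 N. Pads are 22 mm wide; open, the fingers measure 114 mm over their backs; the gripper's body (76 mm by 85 mm) begins 54 mm behind the grasp point. The pads swing forward as they close: fully open they stand 13 mm farther back than shut.
Start: joints at [72.823, 4.979, 10.078, 95.1, 0, 90], TCP at [0.162, 0.525, 0.196] pointing down, gripper open.
Joint ranges: [-179.16, 179.16], [-48.56, 103.87], [-65.8, 70.77], [-126.05, 130.52], [-82.76, 87.17], [-180, 180]. Speed limits (degrees/s): [127.2, 127.2, 147.25, 180, 180, 180].

INTERFACE

Orientations are given as [roll, pitch, yaw] about the fixed x, y, z axes, in that order (R = Rz(yaw) Ry(pitch) Rx(roll)).
In Python, from workcell import bot gives the robot as it stands.
- The arm moves only by the shell command python3 -m jog 'ROWS' [FORCE]. ROWS is JSON, a list of rows, each an object with "rotation": the turn, a rotation vector about the world's x, y, z in degrees, a list of three; "travel": the shift along the world's x, y, z in mm, a list of three; "jaw": the gripper command: -1 is shut, 1 is fully open, values between are in proportion. In form: [{"rotation": [rx, ry, rz], "travel": [x, y, z], "jaw": jaw}, ...]. A call has 1 to 8 rows; each row shifts and turns the commanded pose from where the row before left it; what a row does not reach is not made up. A row lasts 1/8 s, in which the tool goes at most 62.5 mm and 10.7 degrees, less where a joint would pass 70% of its speed; a pose out of reach is approached as far as the arm can. A call with a gripper value outside its range is refused whole. The fingers move at their own pace and stop on an object; FORCE is the grip in N (left out, the last holds). Time passes only in rows, so rows that do not move let the fingers close. It gives the time, the measured TCP pose, the force and the opening at its end, in the units of the state.
- bot.get_obs(): the state, without advancing time (a new reading comes with each control period).
- bot.camera(name): name is "scene" or "top"; returns the picture (384x512x3 uint8, red, green, blue); there is no depth.
- bot.camera_params(name): a dict with "K" (3x3 intrinsics, pixels), "view" (4x4, takes a point from world to camera coordinates). Camera axes: x right, y up, looking along -z (the intrinsics and any distortion apply to the point x, -y, -z); pixel columns grow to the right and rows downward; lengths in m; the calibration is good to about 2 mm. A picture is of the moment at which its call begins. camera_params takes no time and is no camera call.
- bot.job_done(): hands the job in, once; it reports no verdict.
Trained networks look in the newest picture that a camera, given by its name, has taken for a name from the list of things; names that differ only in an ending like _2 or _b are one class to them, and where a whole thing is asked for, a point or a joint stands for the part that bears it (a point fixed in the world has none). Each returns a list of dicts, best first, with "score" (0 to 1); they miss things now and then, are a little off and sometimes report something else, mostly with a low value. They report only what shows in the picture. A call takes as long as a camera call. They do not tell look-alikes from the thing itself.
- bot.recognise(camera, thing): "xy" ([column, row] in pixels, amid what is visible of it).
- bot.trace(camera, thing): "mask" (384x512 bool, what is visible of it) and "xy" ([column, row] in pixels, amid what is visible of it).
The state is a dict: "time": time; "q": joint angles; "qd": joint speeds; "joint_efforts": joint torques, N m; "ee_pos": TCP position; "tcp_rot": TCP orientation; "wrist_force": force on the tool from outside, world axes, zero at the start; "torque": the same for the moment, N m; "opening": finger opening in m.
Only numpy, scipy, OpenCV 4.12 (cv2) and the standard library are available. Lean on these libraries where they do the work, as an engineer would, in place of code of your own. Each camera call takes 0.05 s, during which the arm holds its last target.

## Working session

There is one attempt and no reset: what is moved stays moved. The work goes in short steps, Python scripts to look and compute and a shell command to move; the robot and the scene stay as the last step left them, time stands still between calls to the robot, and variables do not carry over. Pictures are saved under pics/ and viewed, and the job is handed in when it is done.

```bash
ls; mkdir -p pics; python3 - <<'E'
from workcell import bot
import cv2,numpy as np
o=bot.get_obs();print({k:np.round(v,3) for k,v in o.items()})
for c in("scene","top"):
    im=bot.camera(c);cv2.imwrite(f"pics/{c}0.png",cv2.resize(im[:,:,::-1],None,fx=1.5,fy=1.5,interpolation=cv2.INTER_CUBIC))
    p=bot.camera_params(c);print(c,{k:np.round(v,4).tolist() if not isinstance(v,str) else v for k,v in p.items()})
E
```

```text
pics
{'time': np.float64(0.0), 'q': array([7.2825e+01, 5.0110e+00, 1.0033e+01, 9.5098e+01, 1.0000e-03,
       8.9999e+01]), 'qd': array([ 0.005,  0.011,  0.025,  0.122, -0.124, -0.085]), 'joint_efforts': array([ 2.0000e-03, -5.2039e+01,  4.6480e+01,  1.7000e-02,  0.0000e+00,
       -0.0000e+00]), 'ee_pos': array([0.162, 0.525, 0.196]), 'tcp_rot': array([-8.9999e+01,  7.6000e-02,  7.2826e+01]), 'wrist_force': array([ 0.488,  0.299, -0.176]), 'torque': array([-0.006, -0.019,  0.004]), 'opening': np.float64(0.086)}
scene {'K': [[401.8709, 0.0, 257.8373], [0.0, 401.8709, 187.9366], [0.0, 0.0, 1.0]], 'view': [[-0.6556, 0.755, 0.0134, 0.3741], [-0.5639, -0.5012, 0.6564, 0.2587], [0.5023, 0.4228, 0.7543, -1.3724], [0.0, 0.0, 0.0, 1.0]]}
top {'K': [[398.1171, 0.0, 262.2472], [0.0, 398.1171, 192.8339], [0.0, 0.0, 1.0]], 'view': [[0.0526, -0.9986, 0.0072, -0.018], [0.9719, 0.0528, 0.2292, -0.5885], [-0.2292, -0.0051, 0.9734, -1.127], [0.0, 0.0, 0.0, 1.0]]}
```

View pics/scene0.png

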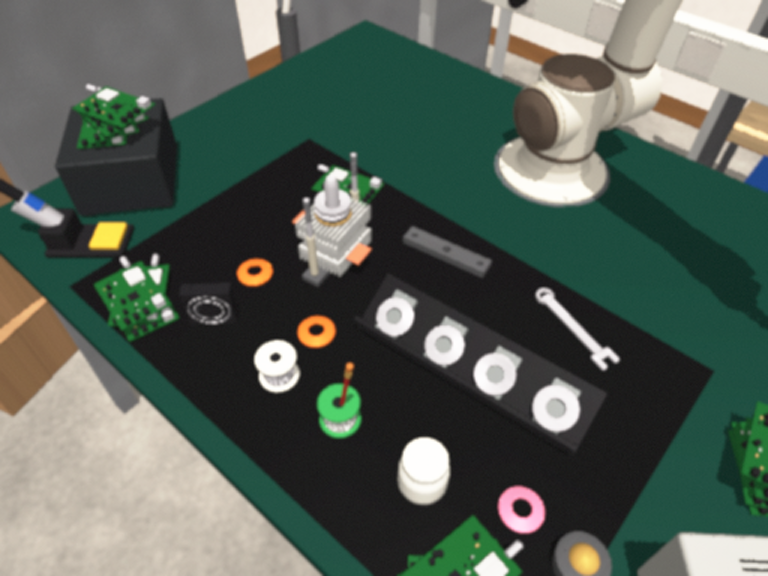

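View pics/top0.png

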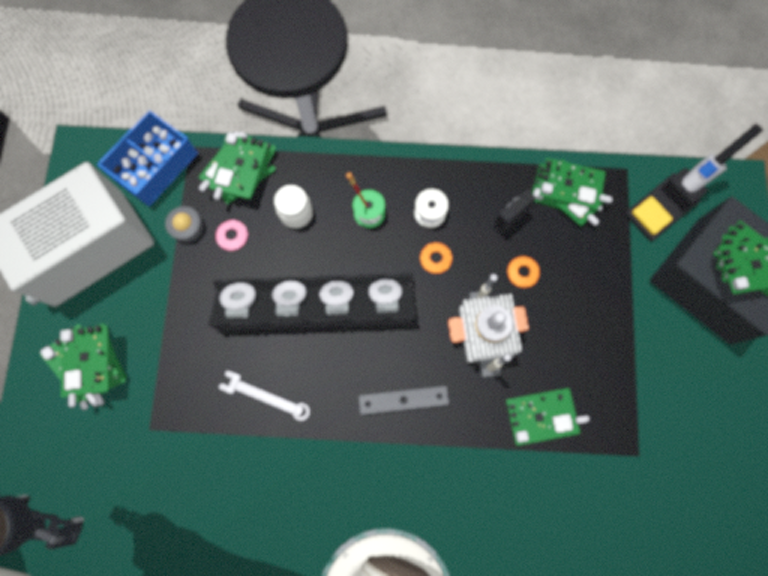

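```bash
cat > h.py <<'E'
from workcell import bot
import cv2,numpy as np
C={}
for c in("scene","top"):
    p=bot.camera_params(c);C[c]=(np.array(p["K"]),np.array(p["view"]),p)
def proj(c,P):
    K,V,_=C[c];P=np.atleast_2d(P);q=P@V[:3,:3].T+V[:3,3];q=q*[1,-1,-1];u=q@K.T;return u[:,:2]/u[:,2:]
def ray(c,uv):
    K,V,_=C[c];d=np.linalg.inv(K)@[uv[0],uv[1],1];d=d*[1,-1,-1];R=V[:3,:3];return -R.T@V[:3,3],R.T@d
def atz(c,uv,z):
    o,d=ray(c,uv);return o+d*(z-o[2])/d[2]
def tri(a,b):
    o1,d1=ray("scene",a);o2,d2=ray("top",b)
    A=np.stack([d1,-d2],1);s=np.linalg.lstsq(A,o2-o1,rcond=None)[0]
    p,q=o1+s[0]*d1,o2+s[1]*d2;return (p+q)/2,np.linalg.norm(p-q)
def crop(c,im,u0,v0,u1,v1,f,name):
    cv2.imwrite(name,cv2.resize(im[v0:v1,u0:u1,::-1],None,fx=f,fy=f,interpolation=cv2.INTER_CUBIC))
E
python3 - <<'E'
from h import *
print(C['top'][2].keys())
s=bot.camera("scene");t=bot.camera("top")
np.save("s0.npy",s);np.save("t0.npy",t)
a=cv2.resize(s[180:305,230:410,::-1],None,fx=4,fy=4,interpolation=cv2.INTER_CUBIC);cv2.imwrite("pics/c1.png",a)
crop("t",t,135,175,290,230,5,"pics/c2.png")
crop("s",s,185,90,265,195,5.5,"pics/c3.png");crop("t",t,290,170,365,260,6,"pics/c4.png")
for c in("scene","top"):
  for n in("disc_a_c","ring_c","seat","rack","clamp","base_b_c"):
    try: print(c,n,[(round(d['score'],2),np.round(d['xy'],1).tolist()) for d in bot.recognise(c,n)])
    except Exception as e: print(c,n,e)
E
```

```text
dict_keys(['K', 'view'])
scene disc_a_c [(0.9, [210.6, 220.0]), (0.85, [338.9, 344.2]), (0.82, [168.4, 179.9]), (0.63, [298.1, 230.8])]
scene ring_c [(0.85, [374.6, 275.0])]
scene seat [(0.72, [221.3, 158.9])]
scene rack []
scene clamp [(0.67, [222.5, 153.2]), (0.58, [226.1, 271.4])]
scene base_b_c [(0.6, [223.9, 138.5]), (0.46, [240.0, 125.3])]
top disc_a_c [(0.73, [158.6, 158.9]), (0.69, [350.5, 182.2]), (0.69, [208.0, 202.6]), (0.52, [285.2, 173.0]), (0.51, [222.9, 198.7])]
top ring_c [(0.71, [156.4, 195.3])]
top seat [(0.57, [326.7, 220.0])]
top rack [(0.56, [210.8, 201.4]), (0.54, [246.7, 140.9])]
top clamp [(0.61, [327.6, 215.2])]
top base_b_c []
```

View pics/c1.png

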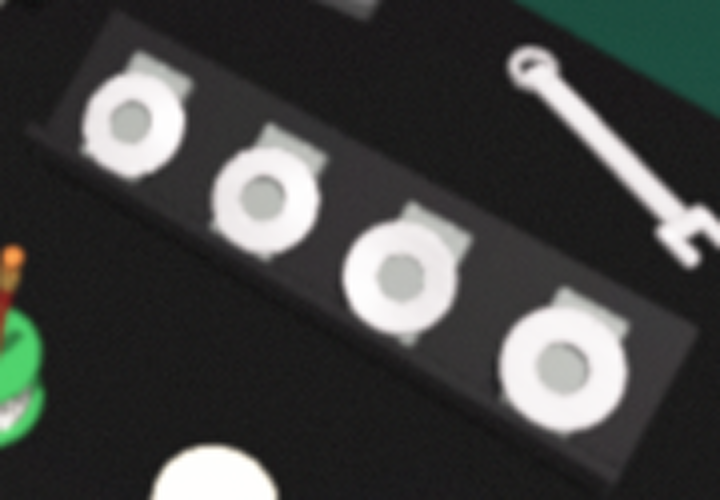

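View pics/c2.png

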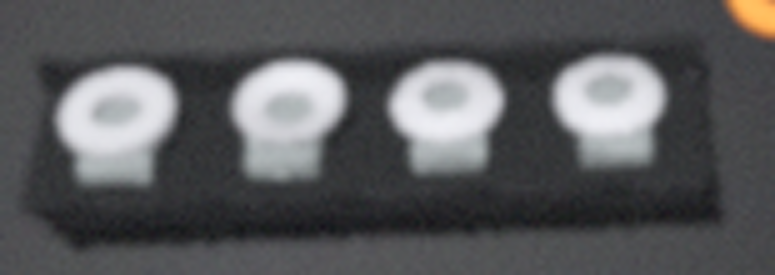

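View pics/c3.png

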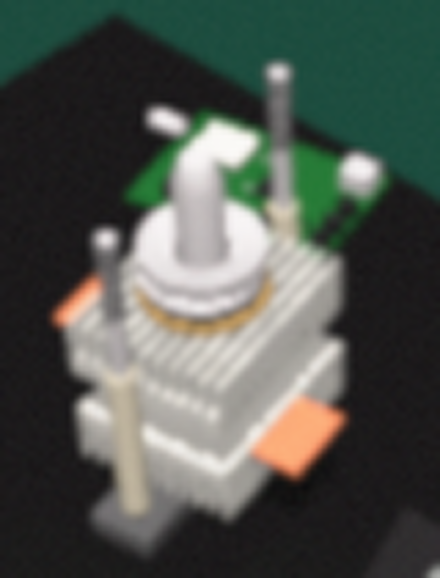

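View pics/c4.png

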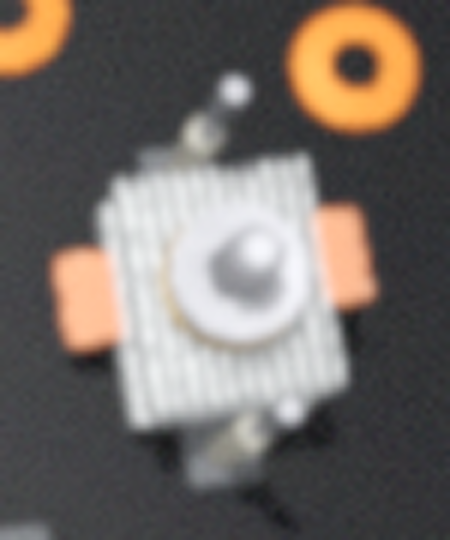

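```bash
python3 - <<'E'
from h import *
s=np.load("s0.npy");t=np.load("t0.npy")
def st(im,f):
    g=np.clip((im.astype(float)-120)*255/135,0,255).astype(np.uint8)
    return cv2.resize(g[:,:,::-1],None,fx=f,fy=f,interpolation=cv2.INTER_CUBIC)
a=st(t[180:215,138:280],5.5);b=st(s[190:295,245:400],5)
cv2.imwrite("pics/d1.png",a);cv2.imwrite("pics/d2.png",b)
np.set_printoptions(linewidth=250)
g=t.mean(2).astype(int)
print(g[184:214:1,180:208])
E
```

```text
[[ 81  83  80  83  77  76  75  75  79  76  76  70  74  77  73  73  73  72  72  75  70  72  74  75  73  78  74  75]
 [ 72  69  72  69  69  66  67  66  68  66  65  66  65  69  68  63  66  58  61  61  61  59  58  64  65  66  66  67]
 [ 61  58  61  61  58  59  54  59  64  70  76  87  93  96  97  87  84  73  67  57  49  51  52  55  50  53  50  54]
 [ 53  48  56  47  53  52  55  71  98 124 146 153 159 164 161 160 153 139 117  87  62  52  47  48  48  48  50  49]
 [ 45  46  44  49  54  66  92 128 160 185 203 209 212 213 213 212 208 199 180 150 121  83  58  49  45  39  44  42]
 [ 41  45  49  57  83 120 153 183 204 219 228 231 233 233 234 234 232 227 216 201 177 144  96  60  44  45  42  46]
 [ 42  45  57  87 134 175 200 217 226 233 236 237 239 240 238 239 237 235 232 225 214 190 148  93  55  45  41  43]
 [ 41  49  85 132 180 207 222 229 233 235 236 237 237 237 237 237 237 236 235 232 227 215 185 132  71  52  48  47]
 [ 51  67 115 171 204 222 229 231 233 233 232 232 230 229 229 231 233 234 234 234 231 224 202 152  88  49  49  51]
 [ 58  94 147 194 218 226 229 230 226 225 218 214 213 210 214 215
[... 1650 characters left out ...]
  55  54]
 [ 58  55  64  94 130 155 162 162 161 162 164 161 155 153 154 149 145 132 108  75  60  53  56  52  55  51  56  54]
 [ 55  47  59  78 110 134 142 144 145 147 155 156 146 134 131 132 129 121 102  72  58  52  56  54  53  54  55  57]
 [ 49  56  58  62  86 102 110 112 114 122 131 129 120 107 100 105 101  97  80  65  56  54  53  56  55  52  52  52]
 [ 58  56  54  57  61  70  75  74  78  80  85  88  83  75  71  72  72  66  63  54  55  58  54  55  53  50  55  52]
 [ 56  54  53  52  57  59  54  57  57  57  56  59  55  58  57  57  58  54  53  55  55  54  56  54  55  51  54  55]
 [ 53  54  55  61  53  54  54  51  52  54  53  53  54  53  53  55  55  52  54  54  56  50  49  51  49  51  48  53]]
```

View pics/d1.png

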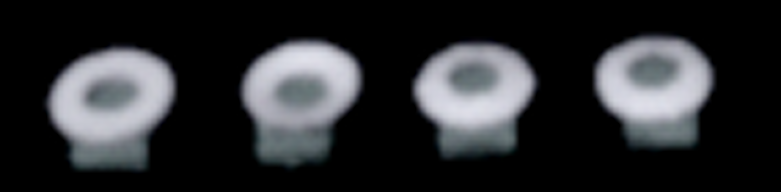

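View pics/d2.png

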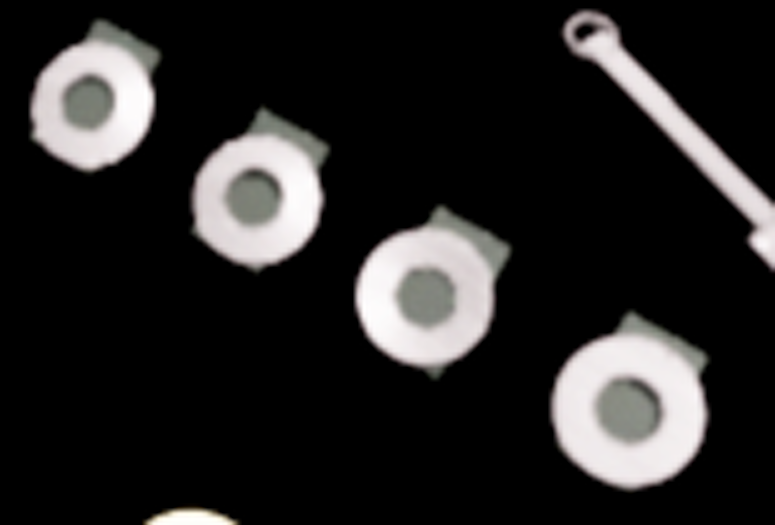

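```bash
cat > fit.py <<'E'
from h import *
from scipy.optimize import minimize
SS=8
th=np.linspace(0,2*np.pi,60,endpoint=False)
def circ(r,z): return np.c_[r*np.cos(th),r*np.sin(th),np.full(60,z)]/1000
def cover(poly,win):
    u0,v0,u1,v1=win
    m=np.zeros(((v1-v0)*SS,(u1-u0)*SS),np.uint8)
    p=((poly-[u0,v0]+0.5)*SS-0.5)
    cv2.fillPoly(m,[np.round(p*16).astype(np.int32)],1,shift=4)
    return m
def down(m,sig):
    m=cv2.GaussianBlur(m.astype(np.float32),(0,0),sig*SS)
    return cv2.resize(m,None,fx=1/SS,fy=1/SS,interpolation=cv2.INTER_AREA)
KIND={'up':([(32,-5),(32,0),(15.5,5)],[(15,0),(15,5)]),'down':([(32,0),(32,5)],[(15,-5),(15,0)]),'ring':([(34,-5),(34,5)],[(15,-5),(15,5)])}
def masks(cam,c,R,kind,win,pad=None,sig=0.9):
    o,hh=KIND[kind]
    T=lambda P:proj(cam,P@R.T+c)
    pts=np.vstack([T(circ(r,z)) for r,z in o]).astype(np.float32)
    part=cover(cv2.convexHull(pts)[:,0],win)
    h=None
    for r,z in hh:
        m=cover(T(circ(r,z)),win); h=m if h is None else h&m
    body=part*(1-h)
    if pad is not None:
        a,b,l=pad
        pm=cover(T(np.array([[-a,l-21,-5],[b,l-21,-5],[b,l+21,-5],[-a,l+21,-5]])/1000),win)*(1-body)
        return [down(body,sig),down(pm,sig)]
    return [down(body,sig),down(h,sig)]
def Rr(yaw,t=32):
    y=np.radians(yaw);t=np.radians(t)
    return np.array([[np.cos(y),-np.sin(y),0],[np.sin(y),np.cos(y),0],[0,0,1]])@np.array([[np.cos(t),0,np.sin(t)],[0,1,0],[-np.sin(t),0,np.cos(t)]])
def cost(im,cam,win,ms):
    u0,v0,u1,v1=win
    y=im[v0:v1,u0:u1].ravel()
    A=np.stack([m.ravel() for m in ms]+[np.ones_like(y)],1)
    x,*_=np.linalg.lstsq(A,y,rcond=None)
    return ((A@x-y)**2).mean(),x
E
cat > f1.py <<'E'
from fit import *
S=np.load("s0.npy").mean(2);Tt=np.load("t0.npy").mean(2)
# initial pixel centres
init=[("ring",(371,272),(158,196)),("x",(331,249.5),(193,197)),("x",(296.5,229.5),(224,195)),("x",(263,211),(256.5,193))]
for k,a,b in init:
    c,g=tri(a,b); print(k,np.round(c*1000,1),round(g*1000,1))
    for kind in (['ring'] if k=='ring' else ['up','down']):
        wins={'scene':(int(a[0])-19,int(a[1])-19,int(a[0])+20,int(a[1])+18),'top':(int(b[0])-16,int(b[1])-12,int(b[0])+17,int(b[1])+17)}
        def f(p,full=False):
            e=0
            R=Rr(p[6])
            for cam,im in(('scene',S),('top',Tt)):
                ms=masks(cam,p[:3]/1000,R,kind,wins[cam],p[3:6]); r=cost(im,cam,wins[cam],ms)
                if full: print(cam,round(r[0],1),np.round(r[1]))
                e+=r[0]
            return e
        p0=np.r_[c*1000,40,32,0,4.]
        sim=np.vstack([p0]+[p0+d for d in np.diag([6,6,6,6,6,4,4])])
        r=minimize(f,p0,method='Nelder-Mead',options=dict(initial_simplex=sim,maxiter=700,xatol=.02,fatol=.05))
        print(kind,round(r.fun,1),np.round(r.x,1));f(r.x,True)
E
python3 f1.py
```

```text
ring [564.4 330.1  53.6] 3.7
ring 387.1 [ 5.621e+02  3.296e+02  5.040e+01  4.320e+01  3.090e+01 -4.000e-01
  8.100e+00]
scene 97.8 [196. 130.  53.]
top 289.3 [155. 121.  65.]
x [568.9 225.9  44.1] 4.1
up 746.6 [ 5.751e+02  2.254e+02  5.170e+01  4.570e+01  2.690e+01  1.000e-01
 -9.000e-01]
scene 255.3 [194. 134.  54.]
top 491.3 [159. 128.  64.]
down 469.6 [573.2 225.7  49.1  45.7  26.    1.4   2.1]
scene 204.9 [195. 132.  53.]
top 264.7 [166. 120.  62.]
x [579.5 131.   48.2] 3.0
up 370.9 [580.6 131.   49.   44.4  31.7  -2.4   5.2]
scene 118.4 [199. 130.  49.]
top 252.5 [168. 123.  62.]
down 366.9 [578.4 130.7  45.9  44.   32.3  -2.1   6.7]
scene 134.9 [197. 133.  49.]
top 232.0 [165. 132.  60.]
x [590.9  32.3  49. ] 2.9
up 348.8 [589.8  31.8  49.1  45.4  32.5  -2.    6.7]
scene 147.2 [205. 132.  43.]
top 201.6 [168. 121.  62.]
down 373.7 [587.9  31.9  46.5  44.1  32.4  -2.2   8.2]
scene 161.4 [202. 139.  44.]
top 212.3 [164. 133.  60.]
```

```bash
python3 - <<'E'
from fit import *
r1,r2=(203.5,133.2),(234.95,102.7);t1,t2=(328.75,184.6),(338.1,238.1)
for a,b in((r1,t1),(r2,t2)):
    c,g=tri(a,b);print("tri",np.round(c*1000,1),round(g*1000,1), np.round(atz("scene",a,.195)*1000,1),np.round(atz("top",b,.195)*1000,1))
for cam,a,b in(("scene",r1,r2),("top",t1,t2)):
    A=atz(cam,a,.195);B=atz(cam,b,.195);d=A-B;print(cam,np.round((A+B)/2*1000,1),round(np.linalg.norm(d)*1000,1),round(np.degrees(np.arctan2(d[1],d[0])),1))
print(np.round(atz("top",(332.6,210.6),.192)*1000,1),np.round(atz("scene",(221.6,116.6),.192)*1000,1),)
# disc orientation test with fixed yaw and z
S=np.load("s0.npy").mean(2);Tt=np.load("t0.npy").mean(2)
for (a,b),c0 in ((((331,249.5),(193,197)),(573,226)),(((296.5,229.5),(224,195)),(580,131)),(((263,211),(256.5,193)),(589,32))):
  for kind in('up','down'):
    wins={'scene':(int(a[0])-19,int(a[1])-19,int(a[0])+20,int(a[1])+18),'top':(int(b[0])-16,int(b[1])-12,int(b[0])+17,int(b[1])+17)}
    def f(p,full=False):
        e=[]
        for cam,im in(('scene',S),('top',Tt)):
            e.append(cost(im,cam,wins[cam],masks(cam,np.r_[p[:2],50.0+0*p[0]]/1000,Rr(5.5),kind,wins[cam],p[2:5]))[0])
        return e if full else sum(e)
    p0=np.r_[c0,45,30,0.]
    r=minimize(f,p0,method='Nelder-Mead',options=dict(initial_simplex=np.vstack([p0]+[p0+d for d in np.diag([5,5,5,5,4])]),maxiter=500,xatol=.02,fatol=.05))
    print(kind,np.round(r.x,1),np.round(f(r.x,True)))
E
```

```text
tri [ 591.1 -164.6  195.1] 0.4 [ 591.  -164.5  195. ] [ 591.2 -164.8  195. ]
tri [ 448.3 -191.3  194.4] 0.2 [ 448.8 -190.7  195. ] [ 448.3 -191.2  195. ]
scene [ 519.9 -177.6  195. ] 144.5 10.4
top [ 519.8 -178.   195. ] 145.3 10.5
[ 521.2 -176.5  192. ] [ 512.2 -179.1  192. ]
up [574.5 225.7  45.4  29.1   3.2] [218. 528.]
down [573.2 225.8  44.3  30.6   2.9] [127. 321.]
up [580.7 131.   44.1  32.9  -2.1] [117. 265.]
down [578.7 131.5  42.4  34.8  -2.8] [181. 336.]
up [589.8  31.7  45.1  33.5  -2.1] [154. 203.]
down [587.6  32.6  42.8  35.4  -3.2] [220. 266.]
```

```bash
python3 -m jog '[{"rotation":[0,0,8],"travel":[0,0,-50],"jaw":0.5},{"rotation":[0,0,8],"travel":[0,0,-50],"jaw":0.5},{"rotation":[0,0,7],"travel":[0,0,-50],"jaw":0.5},{"rotation":[0,0,0],"travel":[0,0,-25],"jaw":0.5},{"rotation":[0,0,0],"travel":[0,0,-5],"jaw":0.5}]' 60; python3 -c "
from workcell import bot
o=bot.get_obs();print(o['q'].round(1),o['wrist_force'].round(1),o['opening'],o['time'])"
```

```text
time: 1.42
ee_pos: [0.1621, 0.5243, 0.0148]
tcp_rot: [-89.9, 0.2, 95.8]
wrist_force: [0.4, -0.0, 0.2]
opening: 0.0639
[72.8  5.4 -9.6 75.2 -0.  67. ] [ 0.4 -0.   0.2] 0.06393631581083474 1.425
```

```bash
for i in 1 2 3; do python3 -m jog '[{"rotation":[0,0,0],"travel":[0,0,-2],"jaw":0.5},{"rotation":[0,0,0],"travel":[0,0,-2],"jaw":0.5}]' | egrep "ee_pos|wrist"; done
```

```text
ee_pos: [0.1627, 0.5264, 0.0139]
wrist_force: [0.4, 0.3, 0.5]
ee_pos: [0.1625, 0.5258, 0.0089]
wrist_force: [0.4, 0.7, -0.4]
ee_pos: [0.1624, 0.5255, 0.0044]
wrist_force: [0.1, 0.3, 0.4]
```

```bash
for i in 1 2 3; do python3 -m jog '[{"rotation":[0,0,0],"travel":[0,0,-1.5],"jaw":0.5},{"rotation":[0,0,0],"travel":[0,0,-0.5],"jaw":0.5}]' | egrep "ee_pos|wrist"; done
```

```text
ee_pos: [0.1624, 0.5254, 0.0024]
wrist_force: [0.9, 0.5, 0.6]
ee_pos: [0.1624, 0.5254, 0.0004]
wrist_force: [1.0, 0.2, -0.3]
ee_pos: [0.1624, 0.5254, -0.0017]
wrist_force: [-0.3, 0.5, -0.2]
```

```bash
for i in 1 2 3; do python3 -m jog '[{"rotation":[0,0,0],"travel":[0,0,-1],"jaw":0.5},{"rotation":[0,0,0],"travel":[0,0,-0.5],"jaw":0.5}]' | egrep "time|ee_pos|wrist"; done
```

```text
time: 3.18
ee_pos: [0.1624, 0.5254, -0.0031]
wrist_force: [0.2, -0.5, -0.3]
time: 3.42
ee_pos: [0.1624, 0.5254, -0.0046]
wrist_force: [0.0, -0.0, -0.5]
time: 3.68
ee_pos: [0.1624, 0.5254, -0.0061]
wrist_force: [0.2, 0.0, 0.1]
```

```bash
for i in 1 2 3 ; do python3 -m jog '[{"rotation":[0,0,0],"travel":[0,0,-0.7],"jaw":0.5},{"rotation":[0,0,0],"travel":[0,0,-0.5],"jaw":0.5}]' | egrep "time|ee_pos|wrist"; done
```

```text
time: 3.92
ee_pos: [0.1625, 0.5255, -0.0073]
wrist_force: [-0.1, 0.2, -0.2]
time: 4.18
ee_pos: [0.1624, 0.5255, -0.0085]
wrist_force: [0.1, -0.7, 0.1]
time: 4.42
ee_pos: [0.1625, 0.5255, -0.0097]
wrist_force: [-0.5, 0.0, -0.5]
```

```bash
for i in 1 2 3 ; do python3 -m jog '[{"rotation":[0,0,0],"travel":[0,0,-0.7],"jaw":0.5},{"rotation":[0,0,0],"travel":[0,0,-0.5],"jaw":0.5}]' | egrep "time|ee_pos|wrist"; done
```

```text
time: 4.68
ee_pos: [0.1624, 0.5255, -0.0109]
wrist_force: [0.2, -0.3, -0.7]
time: 4.92
ee_pos: [0.1624, 0.5255, -0.0121]
wrist_force: [0.2, -0.3, -0.1]
time: 5.18
ee_pos: [0.1624, 0.5254, -0.0133]
wrist_force: [-0.1, 0.1, -0.6]
```

```bash
python3 - <<'E'
from h import *
s=bot.camera("scene");t=bot.camera("top")
o=bot.get_obs()
print(proj("top",o['ee_pos']),proj("scene",o['ee_pos']),o['time'])
crop("t",t,0,290,130,384,6,"pics/e1.png")
E
```

```text
[[ 81.98704404 329.80825379]] [[505.24043942 227.03482285]] 5.275
```

View pics/e1.png

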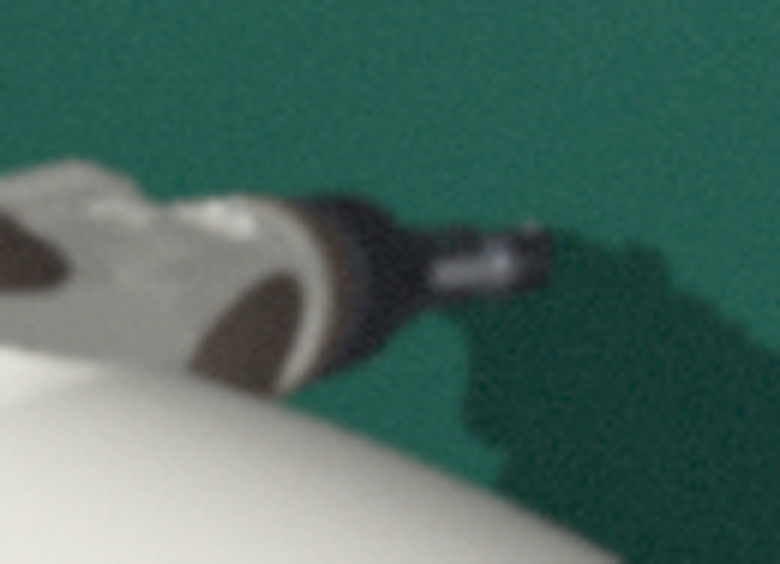

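```bash
for i in 1 2 3 ; do python3 -m jog '[{"rotation":[0,0,0],"travel":[0,0,-2],"jaw":0.5}]' | egrep "time|ee_pos|wrist"; done
```

```text
time: 5.4
ee_pos: [0.1625, 0.5256, -0.0152]
wrist_force: [-0.4, 0.0, 1.0]
time: 5.52
ee_pos: [0.1624, 0.5254, -0.0174]
wrist_force: [-0.3, 0.2, -0.8]
time: 5.65
ee_pos: [0.1624, 0.5254, -0.0194]
wrist_force: [-0.0, 0.6, -0.7]
```

```bash
python3 - <<'E'
from h import *
s=bot.camera("scene");t=bot.camera("top")
o=bot.get_obs()
R=cv2.Rodrigues(np.zeros(3))[0]
from scipy.spatial.transform import Rotation as Ro
R=Ro.from_euler('xyz',o['tcp_rot'],degrees=True).as_matrix()
for im,cam in((t,"top"),(s,"scene")):
    for x in(-.032,.032):
        for dy in(0,-.019):
            p=o['ee_pos']+R@[x,dy,0];uv=proj(cam,p)[0];print(cam,x,dy,uv.round(1))
crop("s",s,420,130,512,290,3.7,"pics/e3.png")
crop("t",t,30,290,130,384,6,"pics/e2.png")
E
```

```text
top -0.032 0 [ 93.7 329. ]
top -0.032 -0.019 [ 91.1 329.7]
top 0.032 0 [ 72.1 330.2]
top 0.032 -0.019 [ 69.1 330.9]
scene -0.032 0 [491.8 222.7]
scene -0.032 -0.019 [495.  218.6]
scene 0.032 0 [516.6 234.1]
scene 0.032 -0.019 [520.2 230. ]
```

View pics/e3.png

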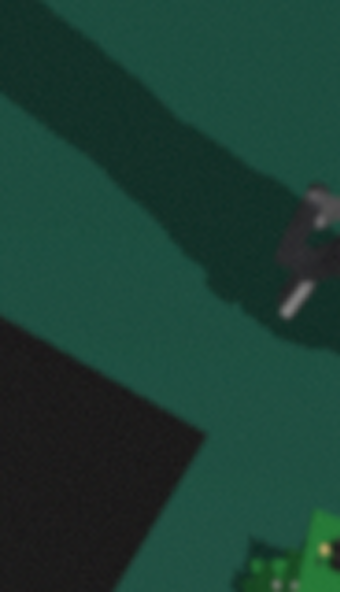

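View pics/e2.png

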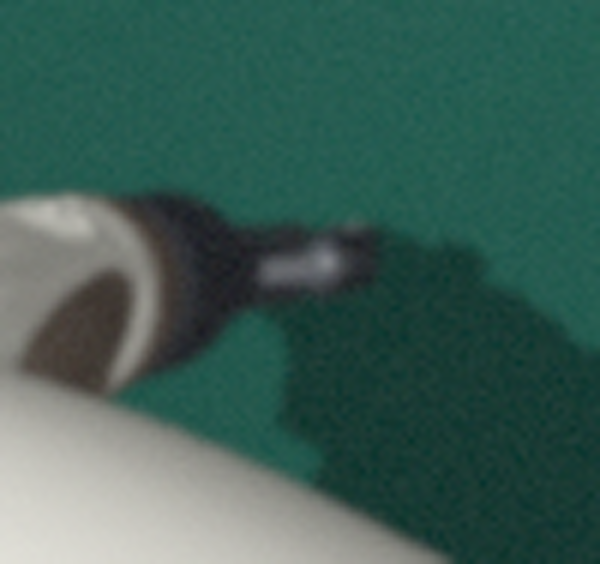

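```bash
python3 - <<'E'
from h import *
s=bot.camera("scene");t=bot.camera("top");print(bot.get_obs()['time'])
for n,im,w in(("top",t,(50,315,110,345)),("scene",s,(470,185,512,240))):
    a=im[w[1]:w[3],w[0]:w[2],::-1].astype(float);a=np.clip(a*2.6,0,255).astype(np.uint8)
    cv2.imwrite(f"pics/g_{n}.png",cv2.resize(a,None,fx=11,fy=11,interpolation=cv2.INTER_CUBIC))
E
```

```text
5.85
```

View pics/g_top.png

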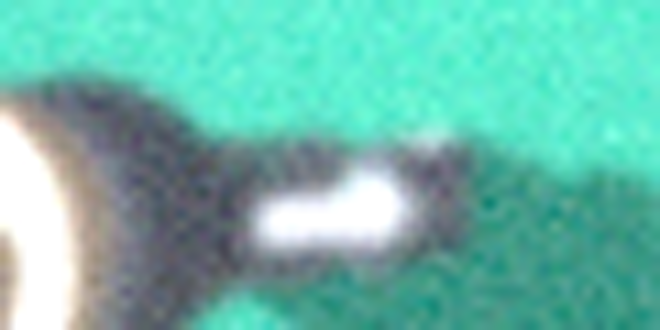

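View pics/g_scene.png

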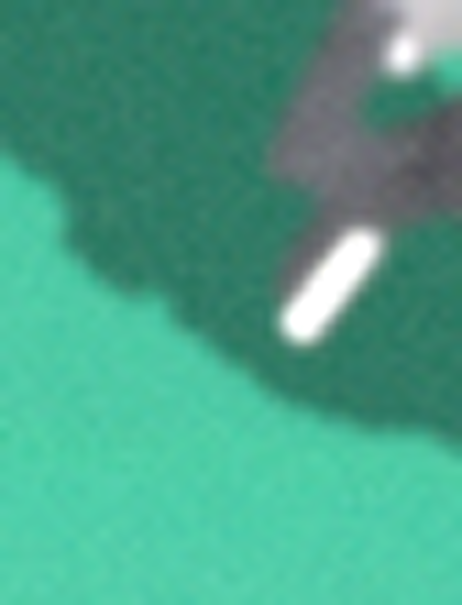

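```bash
python3 - <<'E'
from h import *
print(tri((232.7,245.3),(233.3,117.3)), atz("top",(246,140),.05),atz("top",(288,138),.05),atz("top",(196,137),.075))
E
python3 -m jog '[{"rotation":[0,0,0],"travel":[20,0,60],"jaw":0.8},{"rotation":[0,0,0],"travel":[20,-20,55],"jaw":0.8},{"rotation":[0,0,0],"travel":[35,-35,35],"jaw":0.8},{"rotation":[0,0,0],"travel":[40,-45,15],"jaw":0.8},{"rotation":[0,0,0],"travel":[40,-45,0],"jaw":0.8},{"rotation":[0,0,0],"travel":[40,-45,0],"jaw":0.8},{"rotation":[0,0,0],"travel":[40,-45,0],"jaw":0.8},{"rotation":[0,0,0],"travel":[40,-45,0],"jaw":0.8}]'; python3 - <<'E'
from h import *
from scipy.spatial.transform import Rotation as Ro
s=bot.camera("scene");t=bot.camera("top");o=bot.get_obs()
print(o['time'],o['ee_pos'],o['tcp_rot'],o['q'],o['opening'])
R=Ro.from_euler('xyz',o['tcp_rot'],degrees=True).as_matrix()
np.save("s1.npy",s);np.save("t1.npy",t)
for cam,im in(("top",t),("scene",s)):
    c=proj(cam,o['ee_pos'])[0];u0,v0=int(max(0,c[0]-45)),int(max(0,c[1]-50));w=im[v0:v0+70,u0:u0+90,::-1].copy()
    w=cv2.resize(np.clip(w*1.8,0,255).astype(np.uint8),None,fx=7,fy=7,interpolation=cv2.INTER_CUBIC)
    h_=o['opening']/2
    for x in(-h_,h_):
        for dy in(0,-.019):
            p=(proj(cam,o['ee_pos']+R@[x,dy,0])[0]-[u0,v0]+.5)*7;cv2.circle(w,tuple(int(i) for i in p),3,(0,0,255) if dy==0 else (0,255,255),-1)
    cv2.imwrite(f"pics/k_{cam}.png",w)
E
```

```text
(array([0.77647991, 0.10752238, 0.18146441]), np.float64(0.0026856085027589247)) [0.76075967 0.07360873 0.05      ] [ 0.77475772 -0.05820223  0.05      ] [0.75259185 0.22672033 0.075     ]
time: 6.85
ee_pos: [0.4383, 0.2439, 0.1454]
tcp_rot: [-90.1, -0.0, 95.8]
wrist_force: [0.6, 1.3, 0.0]
opening: 0.0774
6.95 [0.44002256 0.24158315 0.14503804] [-9.00435656e+01  5.14701817e-02  9.54973303e+01] [ 2.88089600e+01 -2.37430487e+00 -3.11410467e+00  8.92405594e+01
 -6.45087693e-02  2.33115991e+01] 0.07680540300190268
```

View pics/k_top.png

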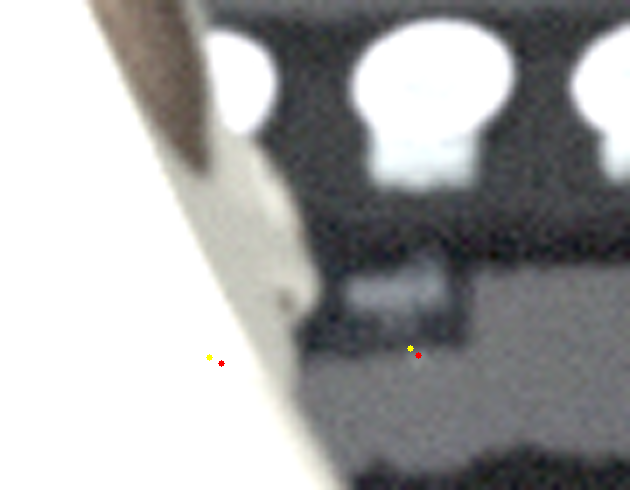

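View pics/k_scene.png

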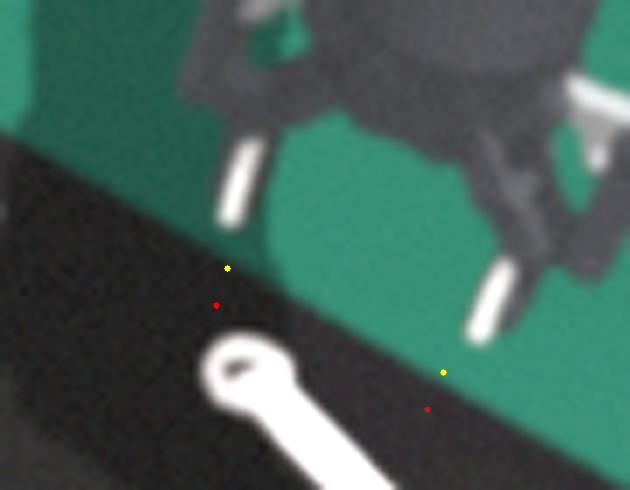

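```bash
python3 -m jog '[{"rotation":[-0.77,7.97,0],"travel":[40,-40,10],"jaw":0.8},{"rotation":[-0.77,7.97,0],"travel":[40,-40,10],"jaw":0.8},{"rotation":[-0.77,7.97,0],"travel":[40,-40,5],"jaw":0.8},{"rotation":[-0.77,7.97,0],"travel":[40,-40,0],"jaw":0.8},{"rotation":[0,0,0],"travel":[40,-40,0],"jaw":0.8},{"rotation":[0,0,0],"travel":[13,-3,0],"jaw":0.8},{"rotation":[0,0,0],"travel":[0,0,0],"jaw":0.8},{"rotation":[0,0,0],"travel":[0,0,0],"jaw":0.8}]'; cat > look.py <<'E'
import sys
from h import *
from scipy.spatial.transform import Rotation as Ro
tag=sys.argv[1];gain=float(sys.argv[2]) if len(sys.argv)>2 else 1.5
o=bot.get_obs()
s=bot.camera("scene");t=bot.camera("top")
print(o['time'],o['ee_pos'].round(4),o['tcp_rot'].round(2),o['q'].round(1),round(float(o['opening']),4),o['wrist_force'].round(1))
R=Ro.from_euler('xyz',o['tcp_rot'],degrees=True).as_matrix()
np.save(f"s_{tag}.npy",s);np.save(f"t_{tag}.npy",t);np.savez(f"o_{tag}.npz",p=o['ee_pos'],R=R,op=o['opening'])
for cam,im in(("top",t),("scene",s)):
    c=proj(cam,o['ee_pos'])[0];u0,v0=int(max(0,c[0]-45)),int(max(0,c[1]-40));w=im[v0:v0+75,u0:u0+100,::-1].astype(float)
    w=cv2.resize(np.clip(w*gain,0,255).astype(np.uint8),None,fx=7,fy=7,interpolation=cv2.INTER_CUBIC)
    for x in(-.5,.5):
        for dy in(0,-.019):
            p=(proj(cam,o['ee_pos']+R@[x*o['opening'],dy,0])[0]-[u0,v0]+.5)*7;cv2.circle(w,tuple(int(i) for i in p),3,(0,0,255) if dy==0 else (0,255,255),-1)
    print(cam,u0,v0)
    cv2.imwrite(f"pics/{tag}_{cam}.png",w)
E
python3 look.py k1
```

```text
time: 7.95
ee_pos: [0.619, 0.0818, 0.1728]
tcp_rot: [-65.0, 0.2, 95.9]
wrist_force: [-0.6, 0.2, -0.5]
opening: 0.0769
7.95 [0.619  0.0818 0.1728] [-65.04   0.24  95.92] [  7.3  51.8  67.3 130.5   0.4   1.4] 0.0769 [-0.6  0.2 -0.5]
top 193 132
scene 227 155
```

View pics/k1_top.png

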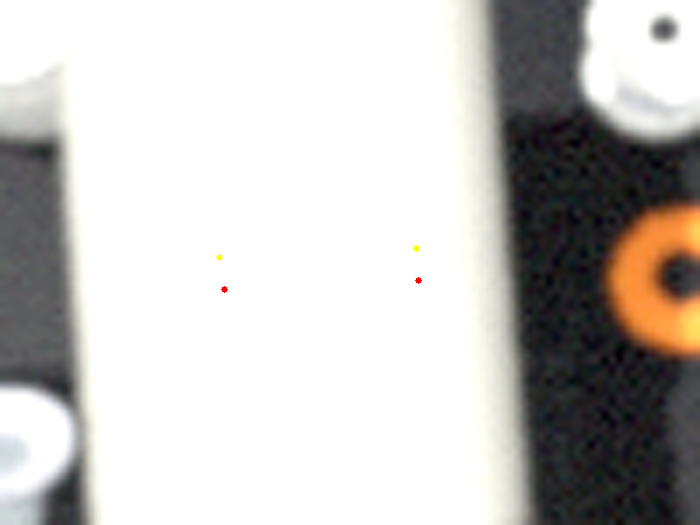

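View pics/k1_scene.png

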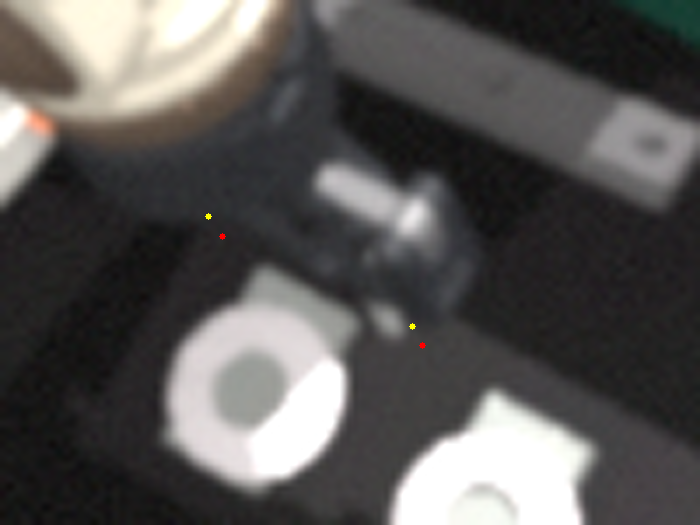

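```bash
python3 look.py k2 1.0; python3 - <<'E'
from h import *
s=np.load("s_k2.npy")
cv2.imwrite("pics/k2f.png",cv2.resize(np.clip(s[100:260,180:380,::-1]*1.3,0,255).astype(np.uint8),None,fx=4,fy=3.75,interpolation=cv2.INTER_CUBIC))
E
```

```text
8.05 [0.6189 0.0818 0.1736] [-65.1    0.24  95.94] [  7.3  51.7  67.3 130.5   0.4   1.4] 0.0773 [0.2 0.5 0.8]
top 193 132
scene 227 155
```

View pics/k2_scene.png

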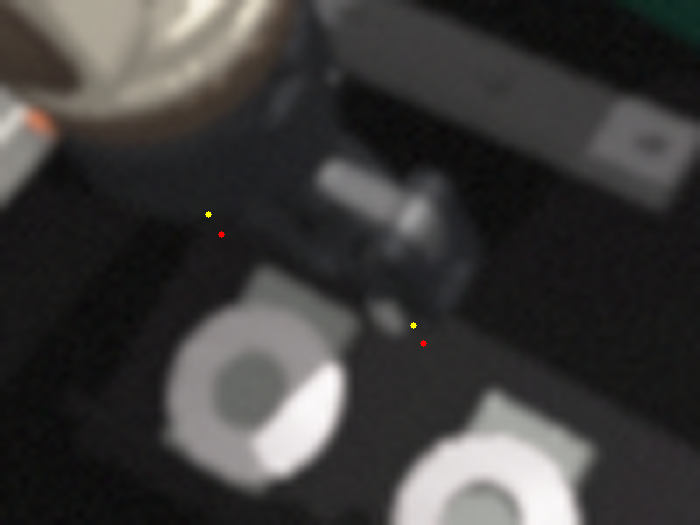

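View pics/k2f.png

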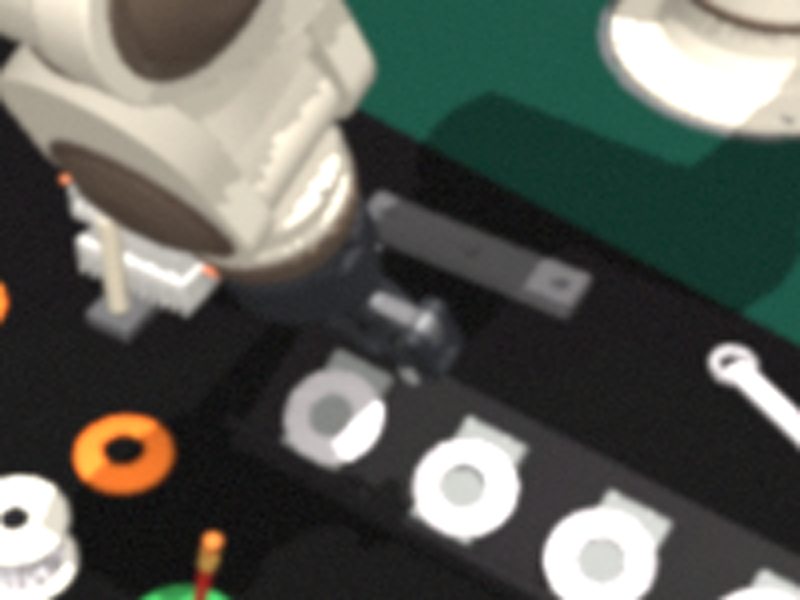

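```bash
python3 -m jog '[{"rotation":[0,0,-0.4],"travel":[0,-25,-10],"jaw":0.7},{"rotation":[0,0,0],"travel":[-8,-25,-30],"jaw":0.7},{"rotation":[-0.3,3,0],"travel":[-10,0,-40],"jaw":0.7},{"rotation":[-0.4,4,0],"travel":[-10,0,-30],"jaw":0.7},{"rotation":[0,0,0],"travel":[0,0,0],"jaw":0.7},{"rotation":[0,0,0],"travel":[0,0,0],"jaw":0.7}]'; python3 look.py k3 1.3;python3 - <<'E'
from h import *
s=np.load("s_k3.npy")
cv2.imwrite("pics/k3f.png",cv2.resize(np.clip(s[140:260,200:350,::-1]*1.5,0,255).astype(np.uint8),None,fx=5,fy=5,interpolation=cv2.INTER_CUBIC))
E
```

```text
time: 8.9
ee_pos: [0.5923, 0.0312, 0.0642]
tcp_rot: [-58.2, 0.3, 95.5]
wrist_force: [0.4, -0.0, 0.0]
opening: 0.0728
8.9 [0.5923 0.0312 0.0642] [-58.23   0.27  95.52] [  3.7  49.1  47.8 120.4  -1.2  -1.4] 0.0728 [ 0.4 -0.   0. ]
top 211 151
scene 216 167
```

View pics/k3f.png

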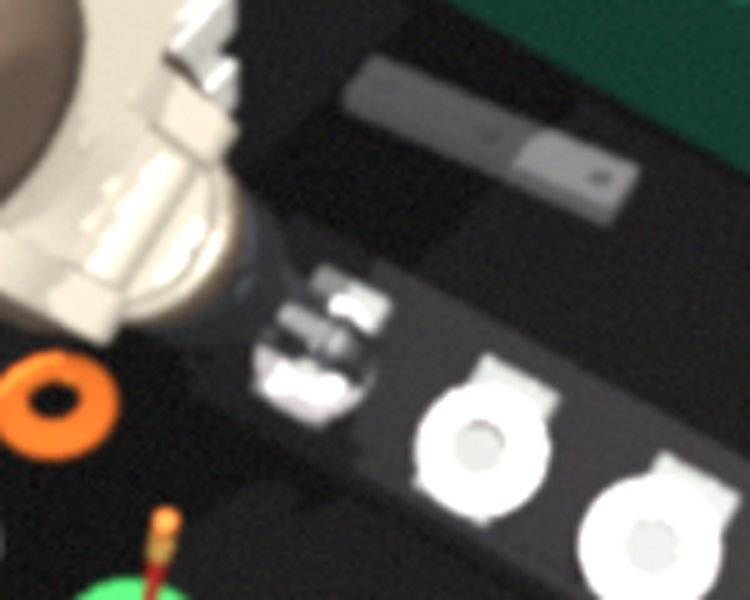

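View pics/k3_top.png

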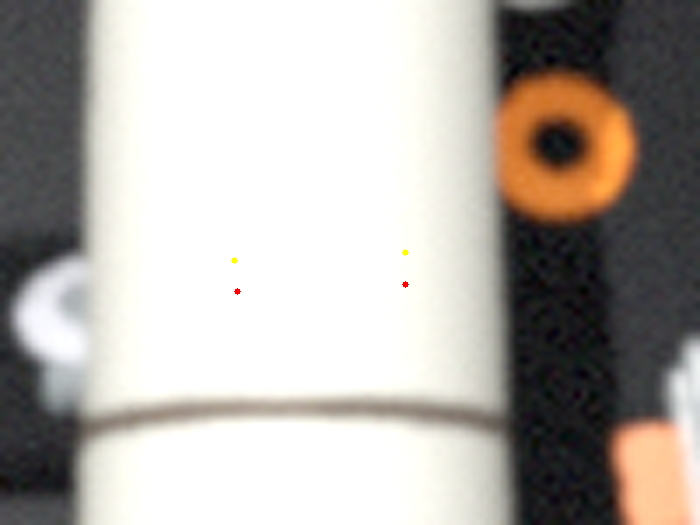

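```bash
python3 -m jog '[{"rotation":[0,0,0],"travel":[4.7,0.5,-3],"jaw":0.7},{"rotation":[0,0,0],"travel":[-5.3,-0.5,-8.5],"jaw":0.7},{"rotation":[0,0,0],"travel":[-5.3,-0.5,-8.5],"jaw":0.7},{"rotation":[0,0,0],"travel":[-5.3,-0.5,-8.5],"jaw":0.7},{"rotation":[0,0,0],"travel":[0,0,0],"jaw":0.7},{"rotation":[0,0,0],"travel":[0,0,0],"jaw":0.7}]'; python3 look.py k4 1.3;python3 - <<'E'
from h import *
s=np.load("s_k4.npy")
cv2.imwrite("pics/k4f.png",cv2.resize(np.clip(s[170:240,225:325,::-1]*1.3,0,255).astype(np.uint8),None,fx=8,fy=8,interpolation=cv2.INTER_CUBIC))
E
```

```text
time: 9.75
ee_pos: [0.5811, 0.03, 0.0346]
tcp_rot: [-58.1, 0.3, 95.5]
wrist_force: [0.7, 0.2, 1.2]
opening: 0.0725
9.75 [0.5811 0.03   0.0346] [-58.12   0.27  95.5 ] [  3.6  47.   41.  115.9  -1.2  -1.5] 0.0725 [0.7 0.2 1.2]
top 211 157
scene 219 171
```

View pics/k4f.png

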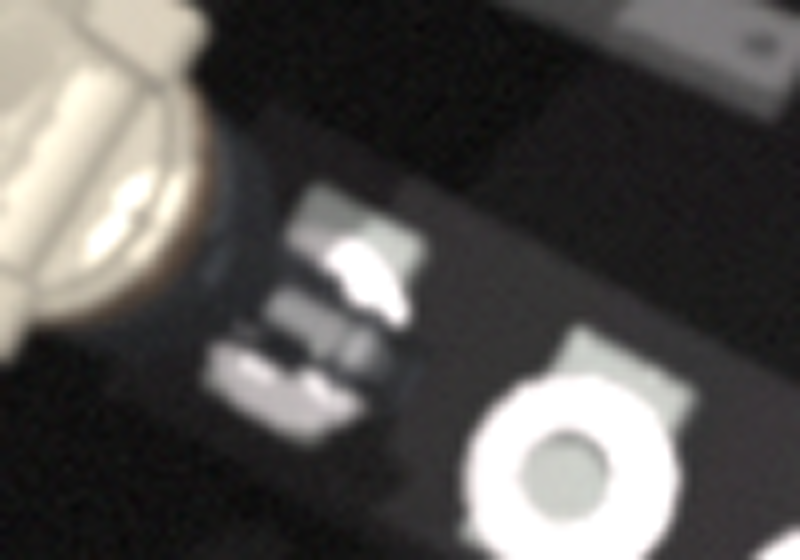

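```bash
python3 -m jog '[{"rotation":[0,0,0],"travel":[-2.65,-0.25,-4.25],"jaw":0.7},{"rotation":[0,0,0],"travel":[-2.65,-0.25,-4.25],"jaw":0.7}]'|egrep "ee_pos|wrist";for i in 1 2 3 4; do python3 -m jog '[{"rotation":[0,0,0],"travel":[-1.6,-0.15,-2.55],"jaw":0.7}]' | egrep "time|ee_pos|wrist"; done
```

```text
ee_pos: [0.5752, 0.0294, 0.025]
wrist_force: [-0.2, 0.4, -0.1]
time: 10.22
ee_pos: [0.5734, 0.0292, 0.0225]
wrist_force: [-0.0, 0.2, 0.3]
time: 10.35
ee_pos: [0.5719, 0.0291, 0.0201]
wrist_force: [-0.1, 0.3, -0.2]
time: 10.48
ee_pos: [0.5705, 0.0289, 0.0177]
wrist_force: [-0.2, 0.3, 0.4]
time: 10.6
ee_pos: [0.5689, 0.0288, 0.0151]
wrist_force: [-0.1, 0.3, -0.1]
```

```bash
for i in 1 2 3 4 5 ; do python3 -m jog '[{"rotation":[0,0,0],"travel":[-1.05,-0.1,-1.7],"jaw":0.7}]' | egrep "ee_pos|wrist"; done;python3 look.py k5 1.3;python3 - <<'E'
from h import *
s=np.load("s_k5.npy")
cv2.imwrite("pics/k5f.png",cv2.resize(np.clip(s[170:240,225:325,::-1]*1.5,0,255).astype(np.uint8),None,fx=8,fy=8,interpolation=cv2.INTER_CUBIC))
E
```

```text
ee_pos: [0.5678, 0.0287, 0.0134]
wrist_force: [-0.1, 0.2, 0.4]
ee_pos: [0.5668, 0.0286, 0.0117]
wrist_force: [-0.8, -0.1, 0.1]
ee_pos: [0.5658, 0.0285, 0.01]
wrist_force: [-0.1, -0.1, 0.6]
ee_pos: [0.5647, 0.0284, 0.0083]
wrist_force: [-0.2, 0.3, 0.7]
ee_pos: [0.5636, 0.0283, 0.0066]
wrist_force: [-0.2, 0.6, -0.4]
11.225 [0.5636 0.0283 0.0066] [-58.06   0.27  95.5 ] [  3.6  44.2  33.6 111.3  -1.2  -1.5] 0.0725 [-0.2  0.6 -0.4]
top 211 164
scene 222 173
```

View pics/k5f.png

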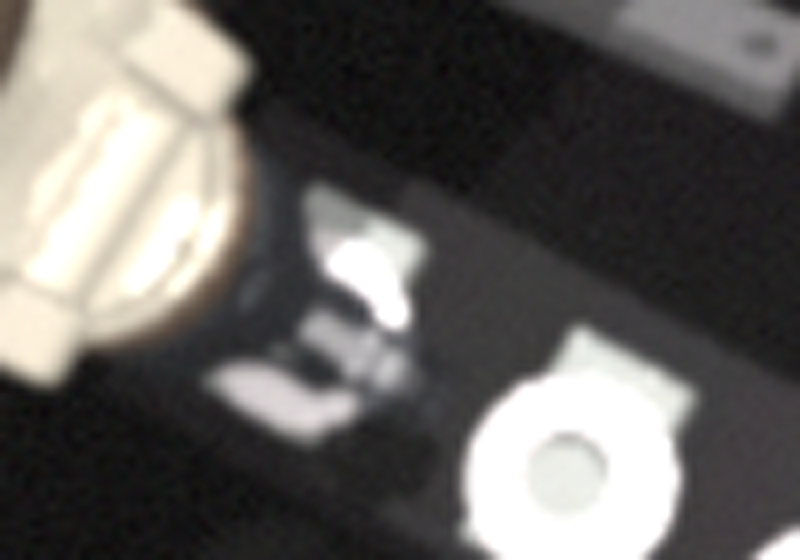

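```bash
for i in 1 2 3 4 5 6; do python3 -m jog '[{"rotation":[0,0,0],"travel":[-0.8,-0.08,-1.27],"jaw":0.7}]' | egrep "ee_pos|wrist"; done
```

```text
ee_pos: [0.563, 0.0283, 0.0055]
wrist_force: [0.1, 0.3, 0.2]
ee_pos: [0.5621, 0.0282, 0.0041]
wrist_force: [-0.1, -0.3, 0.4]
ee_pos: [0.5613, 0.0281, 0.0028]
wrist_force: [-0.3, -0.2, 0.7]
ee_pos: [0.5604, 0.028, 0.0015]
wrist_force: [-0.4, 0.0, 0.1]
ee_pos: [0.5596, 0.0279, 0.0003]
wrist_force: [0.1, -0.1, -0.9]
ee_pos: [0.5588, 0.0279, -0.001]
wrist_force: [0.9, -0.7, 0.3]
```

```bash
python3 -m jog '[{"rotation":[0,0,0],"travel":[0,0,0],"jaw":0.3},{"rotation":[0,0,0],"travel":[0,0,0],"jaw":0.3},{"rotation":[0,0,0],"travel":[0,0,0],"jaw":0.3}]' 20; python3 look.py k6 1.3;python3 - <<'E'
from h import *
s=np.load("s_k6.npy")
cv2.imwrite("pics/k6f.png",cv2.resize(np.clip(s[170:240,225:325,::-1]*1.5,0,255).astype(np.uint8),None,fx=8,fy=8,interpolation=cv2.INTER_CUBIC))
E
```

```text
time: 12.45
ee_pos: [0.5599, 0.0287, 0.0004]
tcp_rot: [-58.2, 0.2, 95.5]
wrist_force: [3.4, 3.4, 7.2]
opening: 0.0624
12.45 [5.599e-01 2.870e-02 4.000e-04] [-58.24   0.19  95.48] [  3.6  43.5  31.9 110.1  -1.2  -1.5] 0.0624 [3.4 3.4 7.2]
top 211 166
scene 223 174
```

View pics/k6f.png

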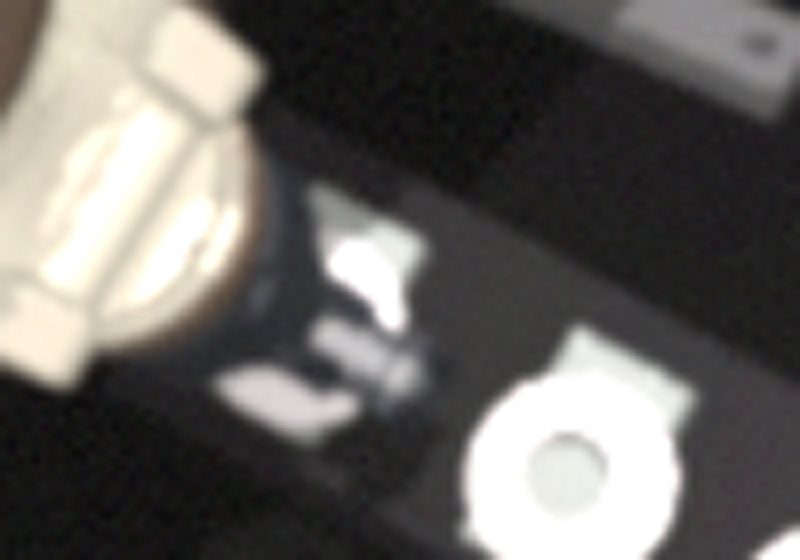

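```bash
python3 -m jog '[{"rotation":[0,0,0],"travel":[0,0,0],"jaw":0.65},{"rotation":[0,0,0],"travel":[0,0,0],"jaw":0.65}]' 20 | egrep "wrist|open|ee_pos";python3 -m jog '[{"rotation":[0,0,0],"travel":[3.3,0.3,5.3],"jaw":0.65},{"rotation":[0,0,0],"travel":[3.3,0.3,5.3],"jaw":0.65},{"rotation":[0,0,0],"travel":[0,0,0],"jaw":0.3},{"rotation":[0,0,0],"travel":[0,0,0],"jaw":0.3},{"rotation":[0,0,0],"travel":[0,0,0],"jaw":0.3}]' 20
```

```text
ee_pos: [0.5587, 0.0277, -0.0011]
wrist_force: [-0.6, -0.4, -0.7]
opening: 0.0705
time: 13.42
ee_pos: [0.5663, 0.0284, 0.0107]
tcp_rot: [-58.2, 0.3, 95.5]
wrist_force: [3.3, -0.5, 7.2]
opening: 0.0621
```

```bash
python3 -m jog '[{"rotation":[0,0,0],"travel":[0,0,0],"jaw":0.6},{"rotation":[0,0,0],"travel":[-1.3,-0.1,-2.1],"jaw":0.6},{"rotation":[0,0,0],"travel":[0,0,0],"jaw":0.6},{"rotation":[0,0,0],"travel":[0,0,0],"jaw":0.2},{"rotation":[0,0,0],"travel":[0,0,0],"jaw":0.2},{"rotation":[0,0,0],"travel":[0,0,0],"jaw":0.2},{"rotation":[0,0,0],"travel":[0,0,0],"jaw":0.2}]' 50;python3 -m jog '[{"rotation":[0,0,0],"travel":[1.05,0.1,1.7],"jaw":0.2},{"rotation":[0,0,0],"travel":[5.3,0.5,8.5],"jaw":0.2},{"rotation":[0,0,0],"travel":[10.6,1,17],"jaw":0.2},{"rotation":[0,0,0],"travel":[5.3,0.5,8.5],"jaw":0.2},{"rotation":[0,0,0],"travel":[0,0,20],"jaw":0.2},{"rotation":[0,0,0],"travel":[0,0,0],"jaw":0.2}]'
```

```text
time: 14.3
ee_pos: [0.5643, 0.0284, 0.0078]
tcp_rot: [-58.1, 0.3, 95.5]
wrist_force: [1.8, 1.6, 4.8]
opening: 0.0612
time: 15.05
ee_pos: [0.587, 0.0305, 0.064]
tcp_rot: [-58.2, 0.3, 95.5]
wrist_force: [0.8, 0.2, -1.8]
opening: 0.0609
```

```bash
python3 look.py m1 1.2;python3 - <<'E'
from h import *
s=np.load("s_m1.npy")
cv2.imwrite("pics/m1f.png",cv2.resize(np.clip(s[160:240,220:320,::-1]*1.3,0,255).astype(np.uint8),None,fx=7,fy=7,interpolation=cv2.INTER_CUBIC))
E
```

```text
15.05 [0.587  0.0305 0.064 ] [-58.16   0.27  95.5 ] [  3.6  48.1  46.1 119.8  -1.2  -1.4] 0.0609 [ 0.8  0.2 -1.8]
top 211 153
scene 218 165
```

View pics/m1f.png

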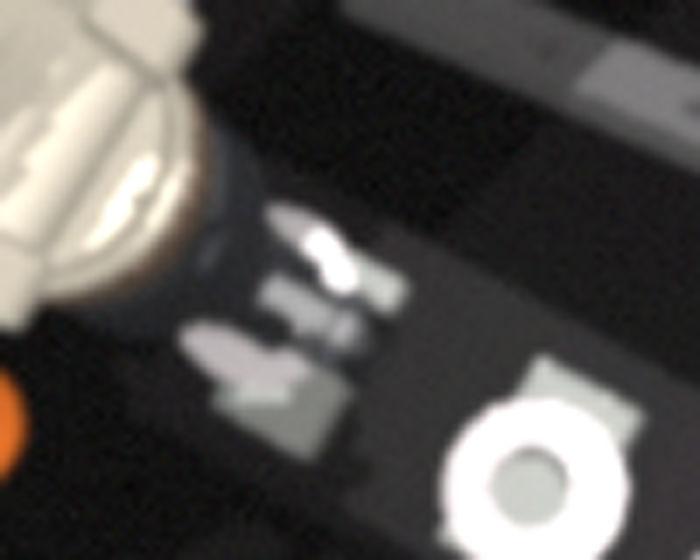

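```bash
python3 -m jog '[{"rotation":[0.77,-7.97,0],"travel":[0,0,25],"jaw":0.2},{"rotation":[0.77,-7.97,0],"travel":[0,0,30],"jaw":0.2},{"rotation":[0.77,-7.97,0],"travel":[-5,-15,30],"jaw":0.2},{"rotation":[0.76,-7.9,0],"travel":[-10,-30,20],"jaw":0.2},{"rotation":[0,0,2.5],"travel":[-15,-50,0],"jaw":0.2},{"rotation":[0,0,2.4],"travel":[-15,-50,0],"jaw":0.2},{"rotation":[0,0,0],"travel":[-12,-30,0],"jaw":0.2},{"rotation":[0,0,0],"travel":[0,0,0],"jaw":0.2}]'
```

```text
time: 16.15
ee_pos: [0.5282, -0.1462, 0.1674]
tcp_rot: [-90.0, 0.2, 100.1]
wrist_force: [0.2, 0.6, -0.6]
opening: 0.0614
```

```bash
python3 -m jog '[{"rotation":[0,0,0.3],"travel":[-4,-16,1],"jaw":0.2},{"rotation":[0,0,0],"travel":[-3.5,-15.5,1],"jaw":0.2},{"rotation":[0,0,0],"travel":[0,0,0],"jaw":0.2},{"rotation":[0,0,0],"travel":[0,0,0],"jaw":0.2}]'; python3 look.py m2 1;python3 - <<'E'
from h import *
s=np.load("s_m2.npy");t=np.load("t_m2.npy")
crop("s",s,180,70,280,165,6,"pics/m2f.png");crop("s",t,280,150,390,250,6,"pics/m2t.png")
E
```

```text
time: 16.65
ee_pos: [0.5221, -0.1759, 0.1702]
tcp_rot: [-90.0, 0.2, 100.6]
wrist_force: [0.6, -0.7, -1.0]
opening: 0.0609
16.65 [ 0.5221 -0.1759  0.1702] [-90.01   0.21 100.56] [-18.5   4.5   6.6  92.   -0.2 -29.1] 0.0609 [ 0.6 -0.7 -1. ]
top 285 171
scene 175 85
```

View pics/m2f.png

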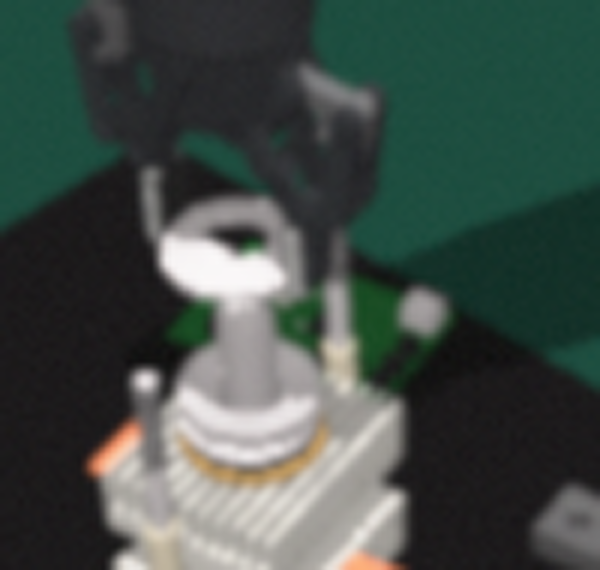

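View pics/m2t.png

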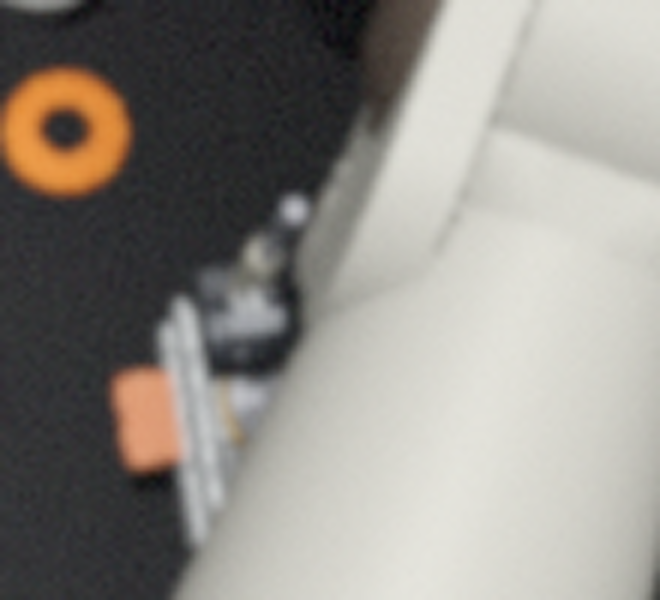

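```bash
cat > ov.py <<'E'
from fit import *
def Rt(yaw,t): return Rr(yaw,t)
def overlay(cam,im,c,R,kind,win,f,name,extra=None):
    u0,v0,u1,v1=win
    w=cv2.resize(im[v0:v1,u0:u1,::-1],None,fx=f,fy=f,interpolation=cv2.INTER_CUBIC)
    def dr(P,col):
        p=((proj(cam,P)-[u0,v0]+.5)*f-.5);cv2.polylines(w,[np.round(p).astype(np.int32)],True,col,1)
    o,h=KIND[kind]
    for r,z in o: dr(circ(r,z)@R.T+c,(0,0,255))
    for r,z in h: dr(circ(r,z)@R.T+c,(0,255,0))
    if extra is not None:
        for P,col in extra: dr(P,col)
    cv2.imwrite(name,w)
E
python3 - <<'E'
from ov import *
s=np.load("s_m2.npy");o=np.load("o_m2.npz")
c=o['p']+np.array([-.0009,0,.0494]);seat=np.array([.5199,-.1778,.120])
pin=[(circ(7,72)+seat,(255,0,0)),(circ(13,58)+seat,(255,0,0)),(circ(13,20)+seat,(255,0,0)),(circ(32,20)+seat,(255,255,0)),(circ(32,15)+seat,(255,255,0))]
overlay("scene",s,c,Rr(10.4,0),'up',(190,85,265,160),10,"pics/m2o.png",pin)
crop("s",s,190,85,265,160,10,"pics/m2p.png")
E
```

```text
(no output)
```

View pics/m2o.png

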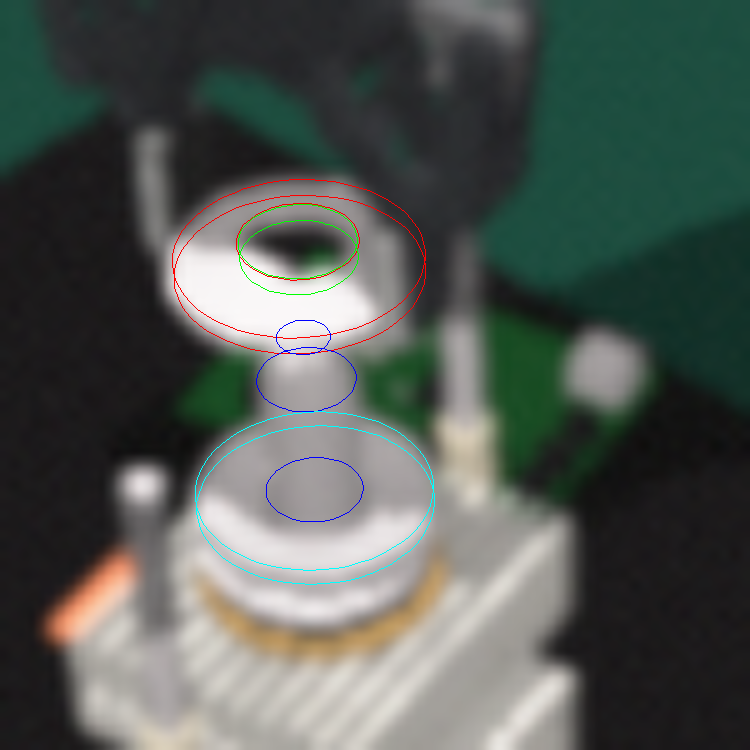

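View pics/m2p.png

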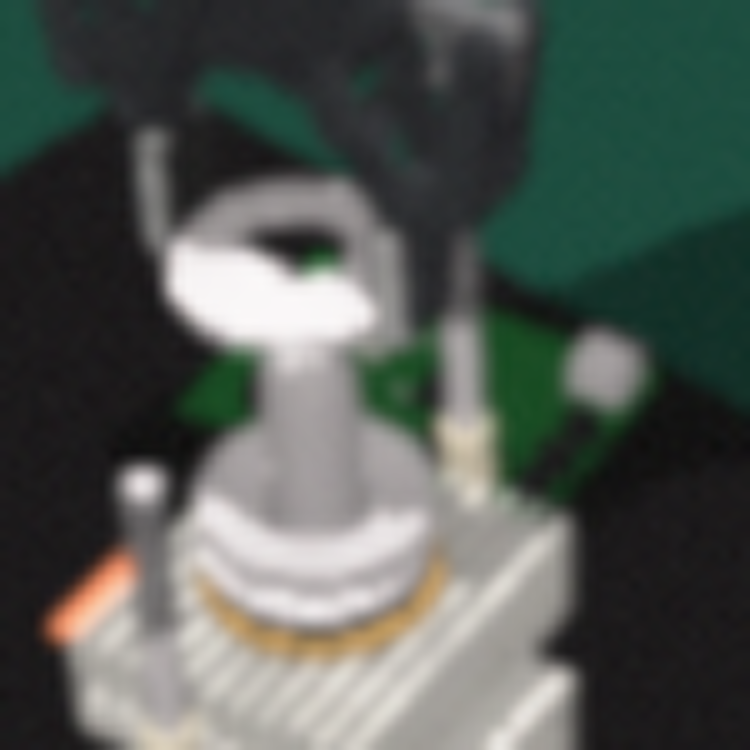

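```bash
python3 -m jog '[{"rotation":[0,0,0],"travel":[-1.3,-1.9,0],"jaw":0.2},{"rotation":[0,0,0],"travel":[0,0,-8],"jaw":0.2},{"rotation":[0,0,0],"travel":[0,0,-8],"jaw":0.2},{"rotation":[0,0,0],"travel":[0,0,-5],"jaw":0.2},{"rotation":[0,0,0],"travel":[0,0,0],"jaw":0.2}]'; python3 -m jog '[{"rotation":[0,0,0],"travel":[0,0,-6],"jaw":0.2},{"rotation":[0,0,0],"travel":[0,0,-6],"jaw":0.2}]'|egrep "ee|wr";  python3 -m jog '[{"rotation":[0,0,0],"travel":[0,0,-5],"jaw":0.2}]'|egrep "ee|wr"
```

```text
time: 17.38
ee_pos: [0.5203, -0.1778, 0.1487]
tcp_rot: [-90.0, 0.2, 100.6]
wrist_force: [-0.2, -0.4, -0.9]
opening: 0.0613
ee_pos: [0.5208, -0.178, 0.137]
wrist_force: [0.3, 0.0, -1.9]
ee_pos: [0.5206, -0.1779, 0.1318]
wrist_force: [0.2, -0.4, -1.9]
```

```bash
for i in 1 2 3; do python3 -m jog '[{"rotation":[0,0,0],"travel":[0,0,-5],"jaw":0.2},{"rotation":[0,0,0],"travel":[0,0,-5],"jaw":0.2}]'|egrep "ee|wr"; done;  python3 -m jog '[{"rotation":[0,0,0],"travel":[0,0,-2],"jaw":0.2}]'|egrep "ee|wr|tim"
```

```text
ee_pos: [0.5206, -0.178, 0.1219]
wrist_force: [-0.7, 0.1, -1.2]
ee_pos: [0.5207, -0.178, 0.112]
wrist_force: [0.3, -0.1, -1.0]
ee_pos: [0.5207, -0.178, 0.102]
wrist_force: [-0.1, 0.6, -1.4]
time: 18.62
ee_pos: [0.5205, -0.1779, 0.0999]
wrist_force: [-1.0, 2.2, 1.4]
```

```bash
for i in 1 2 3; do python3 -m jog '[{"rotation":[0,0,0],"travel":[0,0,-1],"jaw":0.2}]'|egrep "ee|wr"; done
```

```text
ee_pos: [0.5207, -0.1777, 0.0994]
wrist_force: [0.2, 2.6, 1.5]
ee_pos: [0.5209, -0.1778, 0.0989]
wrist_force: [-2.3, 2.3, 8.7]
ee_pos: [0.521, -0.1778, 0.0988]
wrist_force: [-2.2, 3.4, 14.1]
```

```bash
python3 look.py m3 1;python3 - <<'E'
from ov import *
s=np.load("s_m3.npy");seat=np.array([.5199,-.1778,.120])
pin=[(circ(32,20)+seat,(255,255,0)),(circ(32,15)+seat,(255,255,0)),(circ(7,72)+seat,(255,0,0))]
overlay("scene",s,seat+[0,0,.025],Rr(10.4,0),'up',(190,95,265,165),10,"pics/m3o.png",pin)
crop("s",s,190,95,265,165,10,"pics/m3p.png")
E
```

```text
19.0 [ 0.521  -0.1778  0.0988] [-90.11   0.24 100.57] [-18.8   3.9  -1.8  84.   -0.2 -29.3] 0.061 [-2.2  3.4 14.1]
top 282 176
scene 176 104
```

View pics/m3o.png

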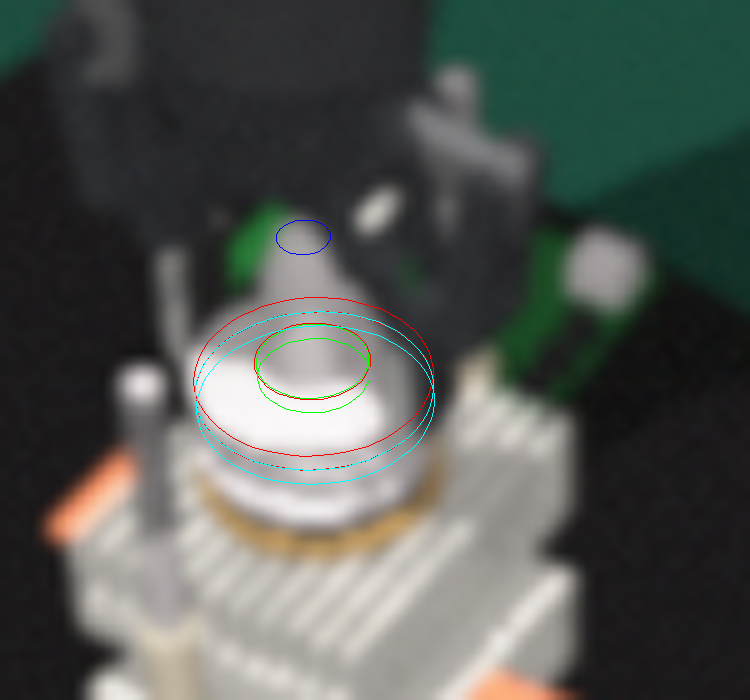

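View pics/m3p.png

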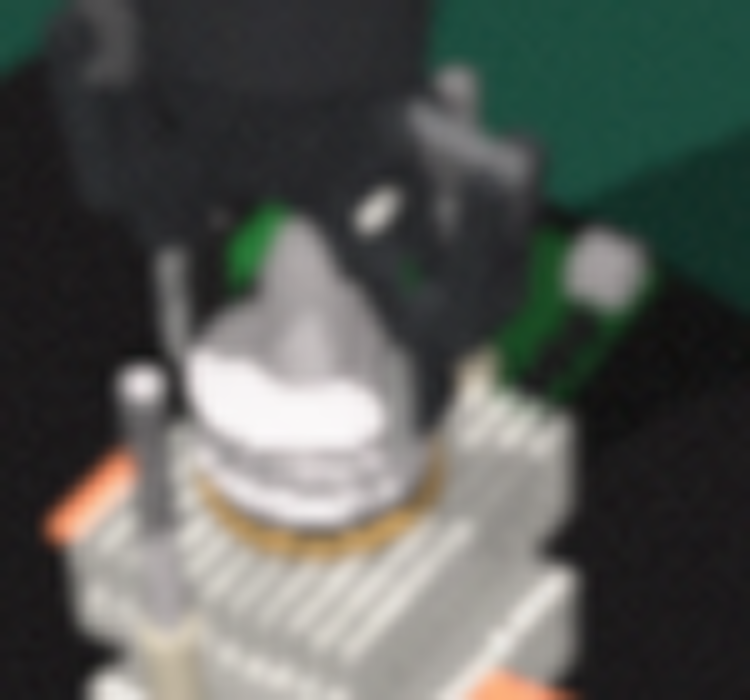

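```bash
python3 -m jog '[{"rotation":[0,0,0],"travel":[0,0,2],"jaw":0.2},{"rotation":[0,0,0],"travel":[0,0,0],"jaw":0.5},{"rotation":[0,0,0],"travel":[0,0,0],"jaw":0.55},{"rotation":[0,0,0],"travel":[0,0,0],"jaw":0.6},{"rotation":[0,0,0],"travel":[0,0,0],"jaw":0.6}]';python3 look.py m4 1;python3 - <<'E'
from ov import *
s=np.load("s_m4.npy");seat=np.array([.5199,-.1778,.120])
pin=[(circ(32,20)+seat,(255,255,0)),(circ(32,15)+seat,(255,255,0)),(circ(7,72)+seat,(255,0,0))]
overlay("scene",s,seat+[0,0,.025],Rr(10.4,0),'up',(190,95,265,165),10,"pics/m4o.png",pin)
crop("s",s,190,95,265,165,10,"pics/m4p.png")
E
```

```text
time: 19.73
ee_pos: [0.5206, -0.178, 0.0992]
tcp_rot: [-90.0, 0.2, 100.6]
wrist_force: [-0.0, -0.3, 1.5]
opening: 0.0686
19.725 [ 0.5206 -0.178   0.0992] [-90.01   0.22 100.56] [-18.8   4.   -1.7  84.2  -0.2 -29.3] 0.0686 [-0.  -0.3  1.5]
top 282 176
scene 176 104
```

View pics/m4p.png

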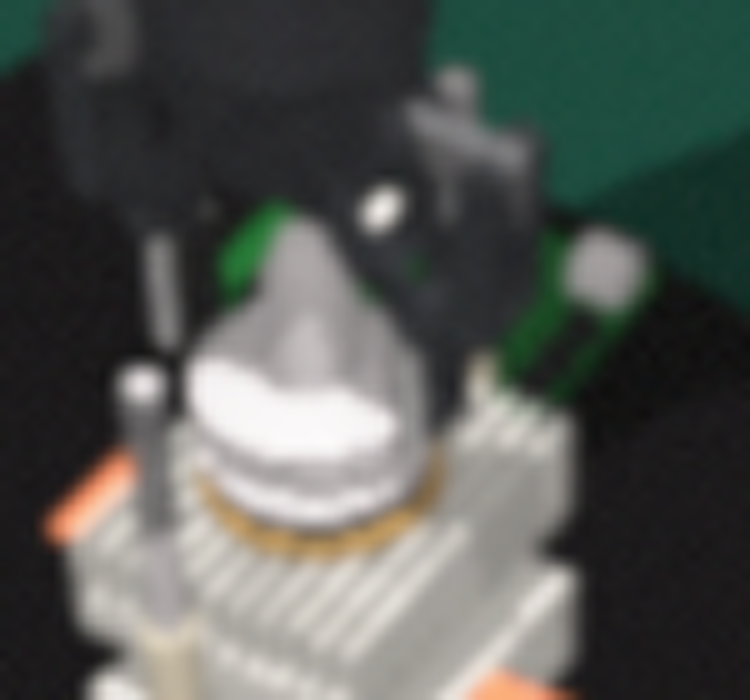

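View pics/m4o.png

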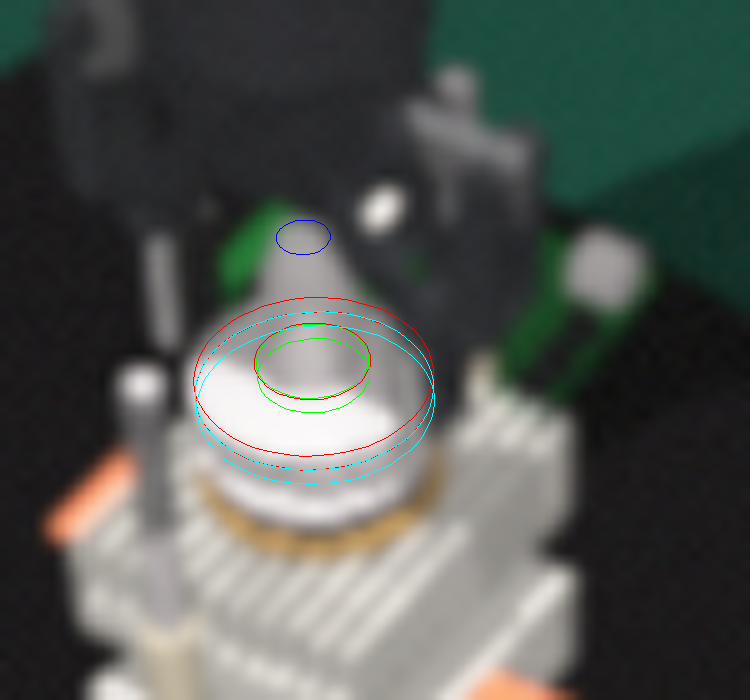

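```bash
python3 -m jog '[{"rotation":[0,0,0],"travel":[0,0,5],"jaw":0.7},{"rotation":[0,0,0],"travel":[0,0,20],"jaw":0.7},{"rotation":[0,0,0],"travel":[0,0,35],"jaw":0.7},{"rotation":[0,0,0],"travel":[0,10,20],"jaw":0.7},{"rotation":[0,0,-2.5],"travel":[5,40,0],"jaw":0.7},{"rotation":[0,0,-2.5],"travel":[8,50,0],"jaw":0.7},{"rotation":[0,0,0],"travel":[8,50,-5],"jaw":0.7},{"rotation":[0,0,0],"travel":[8,50,-10],"jaw":0.7}]';python3 -m jog '[{"rotation":[0,0,0],"travel":[8,50,-15],"jaw":0.7},{"rotation":[-0.77,7.97,0],"travel":[8,50,-20],"jaw":0.7},{"rotation":[-0.77,7.97,0],"travel":[8,50,-20],"jaw":0.7},{"rotation":[-0.77,7.97,0],"travel":[3,30,-20],"jaw":0.7},{"rotation":[-0.77,7.97,0],"travel":[0,20,-20],"jaw":0.7},{"rotation":[0,0,0],"travel":[0,0,0],"jaw":0.7},{"rotation":[0,0,0],"travel":[0,0,0],"jaw":0.7}]'; python3 look.py m5; python3 - <<'E'
from ov import *
s=np.load("s_m5.npy");t=np.load("t_m5.npy")
crop("s",s,180,70,290,165,6,"pics/m5p.png");crop("s",t,290,170,365,260,6,"pics/m5t.png")
crop("s",s,260,180,380,290,6,"pics/m5q.png")
seat=np.array([.5199,-.1778,.120])
overlay("scene",s,seat+[0,0,.025],Rr(10.4,0),'up',(190,95,265,165),10,"pics/m5o.png",[(circ(32,20)+seat,(255,255,0)),(circ(7,72)+seat,(255,0,0))])
E
```

```text
time: 20.82
ee_pos: [0.5501, 0.0236, 0.165]
tcp_rot: [-90.1, 0.2, 95.5]
wrist_force: [0.4, -0.7, -0.3]
opening: 0.0726
time: 21.7
ee_pos: [0.577, 0.2134, 0.0759]
tcp_rot: [-60.2, 0.1, 95.7]
wrist_force: [0.2, -0.1, 0.4]
opening: 0.0729
21.7 [0.577  0.2134 0.0759] [-60.16   0.1   95.67] [ 17.3  50.4  52.  121.    5.7  10.2] 0.0729 [ 0.2 -0.1  0.4]
top 150 152
scene 280 201
```

View pics/m5o.png

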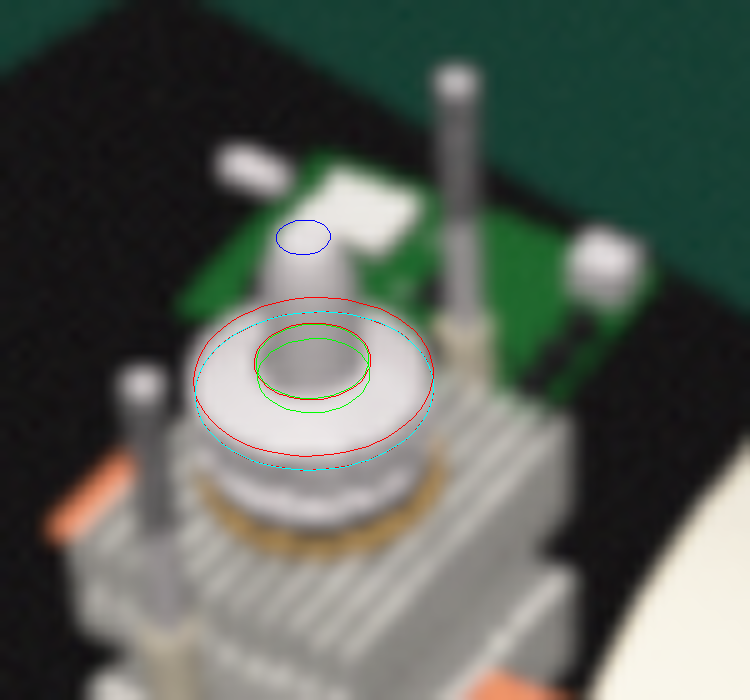

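View pics/m5t.png

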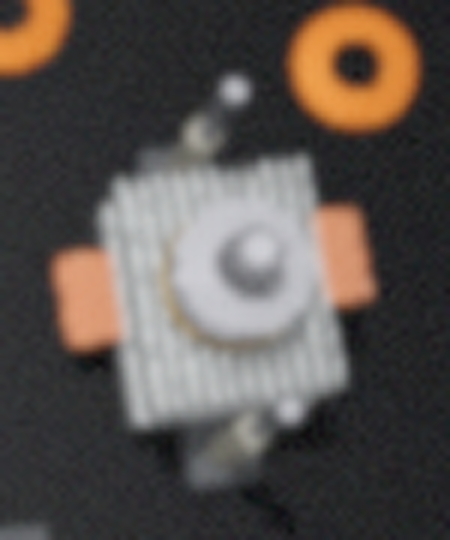

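View pics/m5q.png

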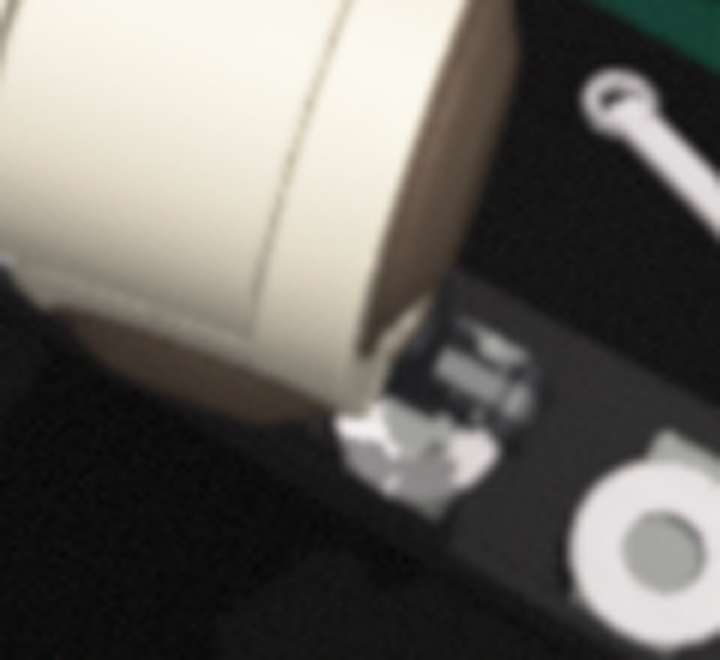

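```bash
python3 -m jog '[{"rotation":[-0.2,2.2,-0.2],"travel":[1.5,12.8,0],"jaw":0.7},{"rotation":[0,0,0],"travel":[0,0,-17],"jaw":0.7},{"rotation":[0,0,0],"travel":[0,0,0],"jaw":0.7},{"rotation":[0,0,0],"travel":[0,0,0],"jaw":0.7}]'
```

```text
time: 22.3
ee_pos: [0.5787, 0.2261, 0.0623]
tcp_rot: [-58.2, 0.0, 95.5]
wrist_force: [0.2, 0.2, -0.0]
opening: 0.0725
```

```bash
python3 -m jog '[{"rotation":[0,0,0],"travel":[1.7,0.2,-1.1],"jaw":0.7},{"rotation":[0,0,0],"travel":[-7.7,-0.75,-12.4],"jaw":0.7},{"rotation":[0,0,0],"travel":[-7.7,-0.75,-12.3],"jaw":0.7},{"rotation":[0,0,0],"travel":[-5.3,-0.5,-8.5],"jaw":0.7},{"rotation":[0,0,0],"travel":[0,0,0],"jaw":0.7},{"rotation":[0,0,0],"travel":[0,0,0],"jaw":0.7}]';python3 look.py m6; python3 - <<'E'
from ov import *
s=np.load("s_m6.npy");t=np.load("t_m6.npy")
crop("s",s,260,180,380,290,6,"pics/m6q.png")
E
```

```text
time: 23.05
ee_pos: [0.5598, 0.2246, 0.0248]
tcp_rot: [-57.9, 0.1, 95.5]
wrist_force: [0.6, -1.2, -0.1]
opening: 0.0726
23.05 [0.5598 0.2246 0.0248] [-5.794e+01  7.000e-02  9.548e+01] [ 18.3  50.2  45.2 116.4   6.7  11. ] 0.0726 [ 0.6 -1.2 -0.1]
top 148 161
scene 285 210
```

View pics/m6q.png

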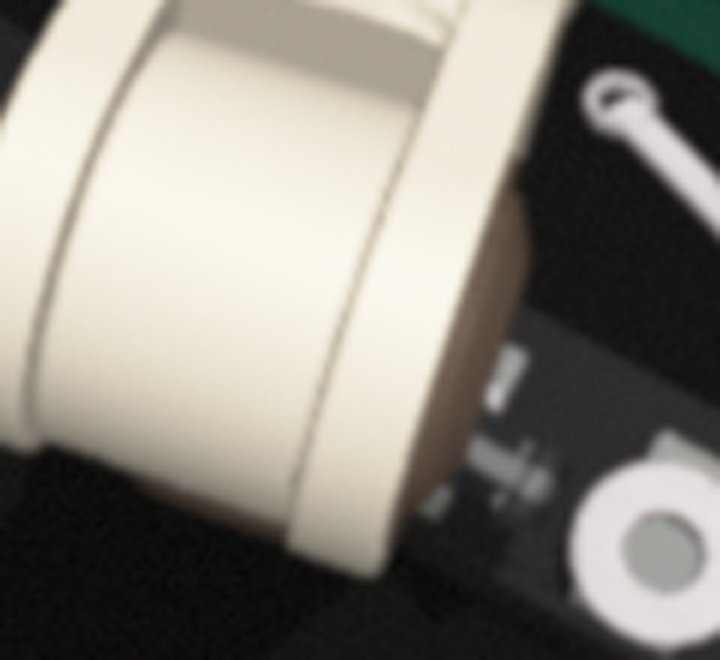

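```bash
python3 -m jog '[{"rotation":[0,0,0],"travel":[-3.2,-0.3,-4.5],"jaw":0.7},{"rotation":[0,0,0],"travel":[-3.2,-0.3,-4.5],"jaw":0.7},{"rotation":[0,0,0],"travel":[-3.1,-0.3,-4.5],"jaw":0.7},{"rotation":[0,0,0],"travel":[0,0,0],"jaw":0.7}]';python3 -m jog '[{"rotation":[0,0,0],"travel":[0,0,0],"jaw":0.4},{"rotation":[0,0,0],"travel":[0,0,0],"jaw":0.2},{"rotation":[0,0,0],"travel":[0,0,0],"jaw":0.2},{"rotation":[0,0,0],"travel":[0,0,0],"jaw":0.2}]' 50
```

```text
time: 23.65
ee_pos: [0.5494, 0.2236, 0.0102]
tcp_rot: [-57.8, 0.1, 95.5]
wrist_force: [-0.6, -0.0, -0.3]
opening: 0.0728
time: 24.15
ee_pos: [0.5501, 0.2236, 0.0111]
tcp_rot: [-57.9, 0.1, 95.5]
wrist_force: [1.9, -1.4, 5.2]
opening: 0.061
```

```bash
python3 -m jog '[{"rotation":[0,0,0],"travel":[1.05,0.1,1.7],"jaw":0.2},{"rotation":[0,0,0],"travel":[5.3,0.5,8.5],"jaw":0.2},{"rotation":[0,0,0],"travel":[10.6,1,17],"jaw":0.2},{"rotation":[0,0,0],"travel":[5.3,0.5,8.5],"jaw":0.2},{"rotation":[0,0,0],"travel":[0,0,25],"jaw":0.2},{"rotation":[0.77,-7.97,0],"travel":[0,0,30],"jaw":0.2},{"rotation":[0.77,-7.97,0],"travel":[0,0,30],"jaw":0.2},{"rotation":[0.77,-7.97,0],"travel":[-5,-15,30],"jaw":0.2}]';python3 -m jog '[{"rotation":[0.8,-8.1,0],"travel":[-5,-40,10],"jaw":0.2},{"rotation":[0,0,0],"travel":[-5,-55,0],"jaw":0.2},{"rotation":[0,0,0],"travel":[-5,-55,0],"jaw":0.2},{"rotation":[0,0,2.5],"travel":[-5,-55,0],"jaw":0.2},{"rotation":[0,0,2.5],"travel":[-5,-55,0],"jaw":0.2},{"rotation":[0,0,0],"travel":[-5,-50,0],"jaw":0.2},{"rotation":[0,0,0],"travel":[-5,-35,0],"jaw":0.2},{"rotation":[0,0,0],"travel":[0,0,0],"jaw":0.2}]'
```

```text
time: 25.15
ee_pos: [0.5677, 0.2115, 0.1607]
tcp_rot: [-81.9, 0.0, 95.5]
wrist_force: [0.2, -0.0, 0.1]
opening: 0.061
time: 26.15
ee_pos: [0.5322, -0.1343, 0.1697]
tcp_rot: [-89.4, 0.0, 100.3]
wrist_force: [0.4, 0.6, -0.6]
opening: 0.0611
```

```bash
python3 -m jog '[{"rotation":[0.06,-0.6,0.2],"travel":[-6,-22,2],"jaw":0.2},{"rotation":[0,0,0],"travel":[-5.6,-21.7,0],"jaw":0.2},{"rotation":[0,0,0],"travel":[0,0,0],"jaw":0.2},{"rotation":[0,0,0],"travel":[0,0,0],"jaw":0.2}]'; python3 look.py m7;python3 - <<'E'
from ov import *
s=np.load("s_m7.npy");o=np.load("o_m7.npz")
c=o['p']+np.array([-.0009,0,.0457]);seat=np.array([.5199,-.1778,.120])
pin=[(circ(7,72)+seat,(255,0,0)),(circ(13,58)+seat,(255,0,0)),(circ(32,20)+seat,(255,255,0))]
overlay("scene",s,c,Rr(10.4,0),'down',(190,85,265,160),8,"pics/m7o.png",pin)
E
```

```text
time: 26.65
ee_pos: [0.5212, -0.175, 0.1719]
tcp_rot: [-90.0, 0.0, 100.7]
wrist_force: [0.2, 0.0, -1.3]
opening: 0.0609
26.65 [ 0.5212 -0.175   0.1719] [-8.9990e+01  5.0000e-02  1.0068e+02] [-18.5   4.5   6.8  92.3  -0.  -29.2] 0.0609 [ 0.2  0.  -1.3]
top 285 171
scene 175 84
```

View pics/m7o.png

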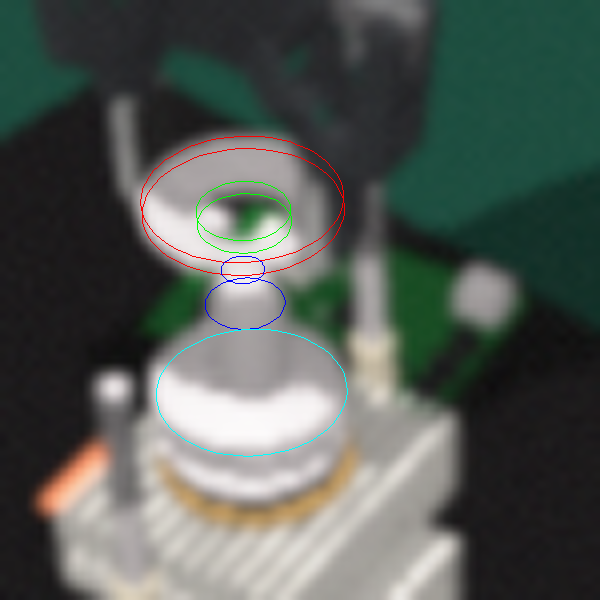

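```bash
python3 -m jog '[{"rotation":[0,0,0],"travel":[-0.5,-3,0],"jaw":0.2},{"rotation":[0,0,0],"travel":[0,0,-8],"jaw":0.2},{"rotation":[0,0,0],"travel":[0,0,-8],"jaw":0.2},{"rotation":[0,0,0],"travel":[0,0,-6],"jaw":0.2},{"rotation":[0,0,0],"travel":[0,0,0],"jaw":0.2}]'; for i in 1 2 3; do python3 -m jog '[{"rotation":[0,0,0],"travel":[0,0,-5],"jaw":0.2},{"rotation":[0,0,0],"travel":[0,0,-5],"jaw":0.2}]'|egrep "ee|wr";done;  python3 -m jog '[{"rotation":[0,0,0],"travel":[0,0,-4],"jaw":0.2}]'|egrep "ee|wr"
```

```text
time: 27.38
ee_pos: [0.5202, -0.1788, 0.1493]
tcp_rot: [-89.9, 0.0, 100.6]
wrist_force: [0.7, -0.3, 0.1]
opening: 0.061
ee_pos: [0.5207, -0.1789, 0.14]
wrist_force: [-0.0, 2.8, 2.6]
ee_pos: [0.5209, -0.1781, 0.1301]
wrist_force: [0.2, 5.2, 2.3]
ee_pos: [0.5209, -0.1781, 0.1201]
wrist_force: [1.1, 5.2, 2.2]
ee_pos: [0.5208, -0.1781, 0.116]
wrist_force: [0.8, 5.0, 2.5]
```

```bash
python3 -m jog '[{"rotation":[0,0,0],"travel":[0,0.8,-2],"jaw":0.2},{"rotation":[0,0,0],"travel":[0,0,-2],"jaw":0.2}]'|egrep "ee|wr";for i in 1 2 3 4; do python3 -m jog '[{"rotation":[0,0,0],"travel":[0,0,-1],"jaw":0.2}]'|egrep "ee|wr"; done
```

```text
ee_pos: [0.5206, -0.178, 0.112]
wrist_force: [0.5, 2.8, 0.3]
ee_pos: [0.5206, -0.178, 0.111]
wrist_force: [0.1, 3.3, 2.1]
ee_pos: [0.5208, -0.178, 0.1107]
wrist_force: [-0.6, 3.1, 9.1]
ee_pos: [0.5209, -0.1781, 0.1106]
wrist_force: [-1.4, 4.0, 15.1]
ee_pos: [0.521, -0.1781, 0.1105]
wrist_force: [-4.9, 5.7, 20.4]
```

```bash
python3 -m jog '[{"rotation":[0,0,0],"travel":[0,0,3],"jaw":0.2},{"rotation":[0,0,0],"travel":[0,0,0],"jaw":0.5},{"rotation":[0,0,0],"travel":[0,0,0],"jaw":0.6},{"rotation":[0,0,0],"travel":[0,0,0],"jaw":0.75},{"rotation":[0,0,0],"travel":[0,0,0],"jaw":0.75}]';python3 -m jog '[{"rotation":[0,0,0],"travel":[0,0,5],"jaw":0.75},{"rotation":[0,0,0],"travel":[0,0,20],"jaw":0.75},{"rotation":[0,0,0],"travel":[0,0,35],"jaw":0.75},{"rotation":[0,0,0],"travel":[0,15,5],"jaw":0.75},{"rotation":[0,0,-2.5],"travel":[2,45,0],"jaw":0.75},{"rotation":[0,0,-2.6],"travel":[4,55,0],"jaw":0.75},{"rotation":[0,0,0],"travel":[4,60,-5],"jaw":0.75},{"rotation":[0,0,0],"travel":[4,60,-10],"jaw":0.75}]'; python3 look.py m8;python3 - <<'E'
from ov import *
s=np.load("s_m8.npy");seat=np.array([.5199,-.1778,.120]);t=np.load("t_m8.npy")
overlay("scene",s,seat+[0,0,.035],Rr(10.4,0),'down',(190,85,265,160),8,"pics/m8o.png",[(circ(7,72)+seat,(255,0,0))])
overlay("top",t,seat+[0,0,.035],Rr(10.4,0),'down',(295,180,365,250),8,"pics/m8t.png",[(circ(7,72)+seat,(255,0,0))])
E
```

```text
time: 29.62
ee_pos: [0.5204, -0.1783, 0.1109]
tcp_rot: [-90.0, 0.1, 100.6]
wrist_force: [0.1, 0.7, 0.2]
opening: 0.0743
time: 30.62
ee_pos: [0.5343, 0.0591, 0.1608]
tcp_rot: [-90.0, 0.1, 95.5]
wrist_force: [0.3, -0.5, -0.7]
opening: 0.0745
30.625 [0.5343 0.0591 0.1608] [-9.003e+01  8.000e-02  9.554e+01] [ 6.4  2.6  3.6 91.  -0.1  0.8] 0.0745 [ 0.3 -0.5 -0.7]
top 199 163
scene 242 133
```

View pics/m8o.png

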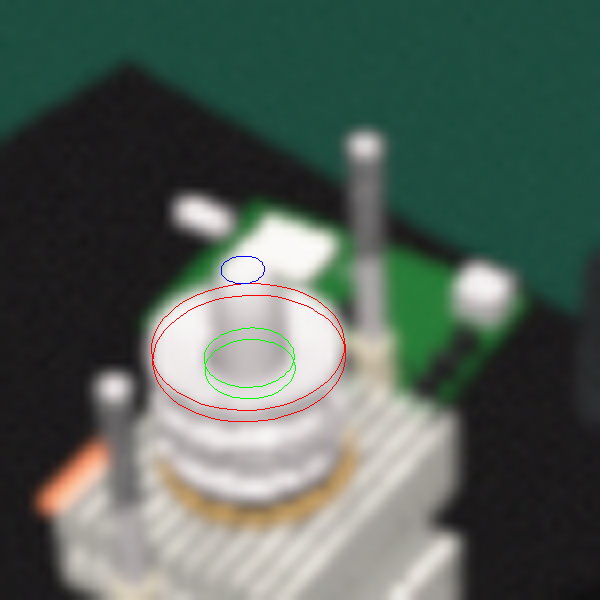

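View pics/m8t.png

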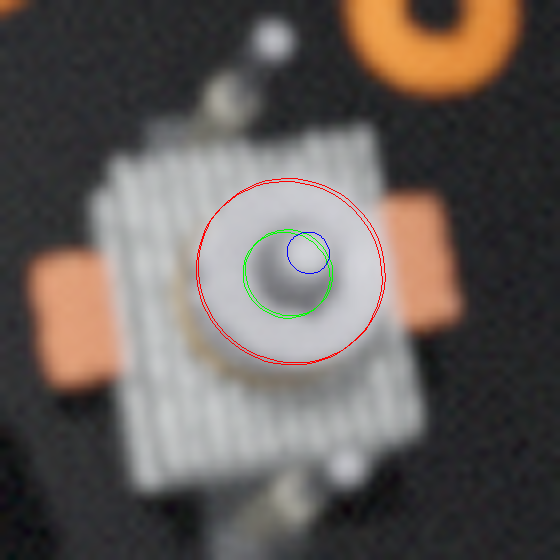

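```bash
python3 -m jog '[{"rotation":[0,0,0],"travel":[4,55,-10],"jaw":0.85},{"rotation":[0,0,0],"travel":[5,55,-10],"jaw":0.85},{"rotation":[-0.77,7.97,0],"travel":[6,50,-15],"jaw":0.85},{"rotation":[-0.77,7.97,0],"travel":[6,45,-15],"jaw":0.85},{"rotation":[-0.77,7.97,0],"travel":[6,35,-15],"jaw":0.85},{"rotation":[-0.77,7.97,0],"travel":[6,25,-15],"jaw":0.85},{"rotation":[0,0,0],"travel":[0,0,0],"jaw":0.85},{"rotation":[0,0,0],"travel":[0,0,0],"jaw":0.85}]';python3 -c "
from workcell import bot
print(bot.get_obs()['q'].round(1))"
```

```text
time: 31.72
ee_pos: [0.5672, 0.2987, 0.0956]
tcp_rot: [-64.0, -0.0, 95.6]
wrist_force: [-0.1, 0.2, 0.8]
opening: 0.0791
[ 23.8  49.6  54.7 119.9   7.9  16.4]
```

```bash
python3 -m jog '[{"rotation":[-0.28,3,0],"travel":[0,20,-5],"jaw":0.85},{"rotation":[-0.28,3,0],"travel":[0,11.4,-10],"jaw":0.85},{"rotation":[0,0,0],"travel":[0,0,-12],"jaw":0.85},{"rotation":[0,0,0],"travel":[0,0,-8],"jaw":0.85},{"rotation":[0,0,0],"travel":[0,0,0],"jaw":0.85},{"rotation":[0,0,0],"travel":[0,0,0],"jaw":0.85}]';python3 look.py m9; python3 - <<'E'
from ov import *
s=np.load("s_m9.npy")
crop("s",s,300,190,420,290,6,"pics/m9q.png")
E
```

```text
time: 32.48
ee_pos: [0.5532, 0.322, 0.0695]
tcp_rot: [-57.4, -0.1, 95.7]
wrist_force: [0.4, -0.8, 0.4]
opening: 0.0787
32.475 [0.5532 0.322  0.0695] [-5.742e+01 -6.000e-02  9.567e+01] [ 25.1  59.5  65.4 127.   10.3  16.5] 0.0787 [ 0.4 -0.8  0.4]
top 113 158
scene 326 222
```

View pics/m9q.png

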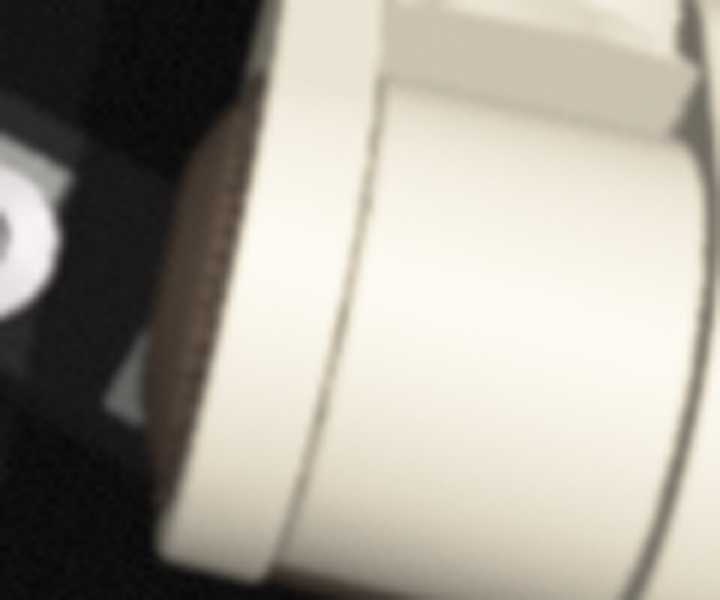

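View pics/m9_top.png

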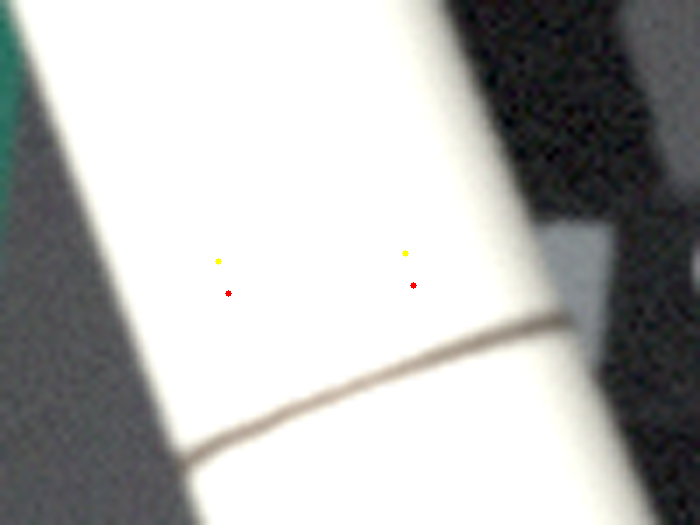

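```bash
python3 -m jog '[{"rotation":[0,0,-0.1],"travel":[0,6.6,-8],"jaw":0.85},{"rotation":[0,0,0],"travel":[0,0,-10],"jaw":0.85},{"rotation":[0,0,0],"travel":[0,0,-10],"jaw":0.85},{"rotation":[0,0,0],"travel":[0,0,-7],"jaw":0.85},{"rotation":[0,0,0],"travel":[0,0,0],"jaw":0.85},{"rotation":[0,0,0],"travel":[0,0,0],"jaw":0.85}]'
```

```text
time: 33.33
ee_pos: [0.5531, 0.3288, 0.0326]
tcp_rot: [-57.3, -0.0, 95.6]
wrist_force: [-1.0, 0.1, -0.3]
opening: 0.0788
```

```bash
python3 -m jog '[{"rotation":[0,0,0],"travel":[-5,-0.4,-7],"jaw":0.85},{"rotation":[0,0,0],"travel":[-3.8,-0.4,-6],"jaw":0.85},{"rotation":[0,0,0],"travel":[0,0,0],"jaw":0.85}]'|egrep "ee|wri"; python3 -m jog '[{"rotation":[0,0,0],"travel":[-2.5,-0.2,-3.7],"jaw":0.85},{"rotation":[0,0,0],"travel":[-2.5,-0.2,-3.7],"jaw":0.85},{"rotation":[0,0,0],"travel":[0,0,0],"jaw":0.85}]'
```

```text
ee_pos: [0.5441, 0.328, 0.0195]
wrist_force: [0.5, 0.1, 0.6]
time: 34.08
ee_pos: [0.539, 0.3276, 0.0116]
tcp_rot: [-57.3, -0.0, 95.6]
wrist_force: [-0.1, -0.6, -0.1]
opening: 0.0789
```

```bash
python3 -m jog '[{"rotation":[0,0,0],"travel":[0,0,0],"jaw":0.5},{"rotation":[0,0,0],"travel":[0,0,0],"jaw":0.2},{"rotation":[0,0,0],"travel":[0,0,0],"jaw":0.2},{"rotation":[0,0,0],"travel":[0,0,0],"jaw":0.2},{"rotation":[0,0,0],"travel":[0,0,0],"jaw":0.2}]' 60
```

```text
time: 34.7
ee_pos: [0.54, 0.3278, 0.0129]
tcp_rot: [-57.4, -0.1, 95.6]
wrist_force: [2.9, 0.8, 6.1]
opening: 0.0653
```

```bash
python3 -m jog '[{"rotation":[0,0,0],"travel":[1.05,0.1,1.7],"jaw":0.2},{"rotation":[0,0,0],"travel":[5.3,0.5,8.5],"jaw":0.2},{"rotation":[0,0,0],"travel":[7.5,0.7,12],"jaw":0.2},{"rotation":[0,0,0],"travel":[0,0,20],"jaw":0.2},{"rotation":[0.77,-7.97,0],"travel":[0,-10,25],"jaw":0.2},{"rotation":[0.77,-7.97,0],"travel":[0,-20,30],"jaw":0.2},{"rotation":[0.77,-7.97,0],"travel":[-2,-30,30],"jaw":0.2},{"rotation":[0.8,-8.2,0],"travel":[-3,-40,20],"jaw":0.2}]';python3 -m jog '[{"rotation":[0,0,0],"travel":[-3,-55,5],"jaw":0.2},{"rotation":[0,0,0],"travel":[-3,-60,0],"jaw":0.2},{"rotation":[0,0,0],"travel":[-4,-60,0],"jaw":0.2},{"rotation":[0,0,2.5],"travel":[-4,-60,0],"jaw":0.2},{"rotation":[0,0,2.5],"travel":[-4,-55,0],"jaw":0.2},{"rotation":[0,0,0],"travel":[-4,-50,0],"jaw":0.2},{"rotation":[0,0,0],"travel":[0,-20,0],"jaw":0.2},{"rotation":[0,0,0],"travel":[0,0,0],"jaw":0.2}]'
```

```text
time: 35.7
ee_pos: [0.5508, 0.2384, 0.15]
tcp_rot: [-86.1, -0.0, 95.7]
wrist_force: [0.9, 0.6, 0.2]
opening: 0.0649
time: 36.7
ee_pos: [0.5284, -0.122, 0.1532]
tcp_rot: [-85.8, -0.0, 100.5]
wrist_force: [0.1, 0.5, -1.5]
opening: 0.0649
```

```bash
python3 -m jog '[{"rotation":[0.76,-4.13,0],"travel":[0,0,22],"jaw":0.2},{"rotation":[0,0,0],"travel":[-4,-28,0],"jaw":0.2},{"rotation":[0,0,0],"travel":[-3.8,-28,0],"jaw":0.2},{"rotation":[0,0,0],"travel":[0,0,0],"jaw":0.2},{"rotation":[0,0,0],"travel":[0,0,0],"jaw":0.2}]'; python3 look.py n1;python3 - <<'E'
from ov import *
s=np.load("s_n1.npy");o=np.load("o_n1.npz")
c=o['p']+np.array([-.0009,0,.0445]);seat=np.array([.5199,-.1778,.120])
pin=[(circ(7,72)+seat,(255,0,0)),(circ(13,58)+seat,(255,0,0)),(circ(32,40)+seat,(255,255,0))]
overlay("scene",s,c,Rr(10.4,0),'ring',(190,80,265,155),8,"pics/n1o.png",pin)
E
```

```text
time: 37.33
ee_pos: [0.521, -0.1759, 0.1753]
tcp_rot: [-90.0, -0.0, 100.7]
wrist_force: [-0.2, 0.8, -1.1]
opening: 0.0651
37.325 [ 0.521  -0.1759  0.1753] [-89.98  -0.   100.7 ] [-18.7   4.6   7.3  92.7  -0.  -29.4] 0.0651 [-0.2  0.8 -1.1]
top 286 171
scene 175 83
```

View pics/n1o.png

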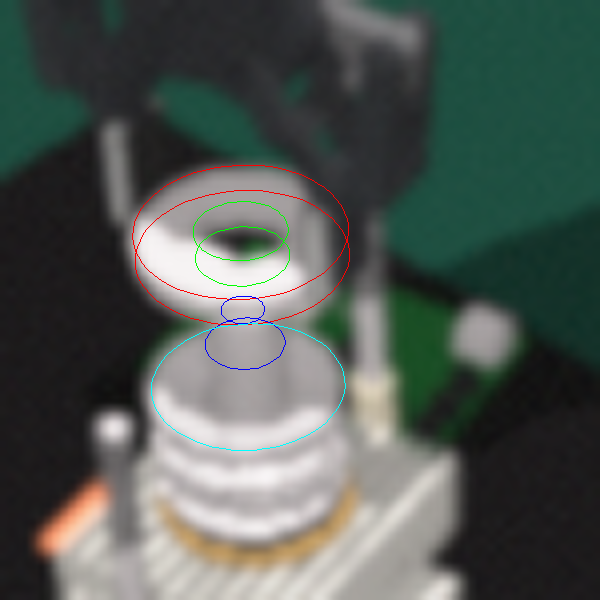

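```bash
python3 -m jog '[{"rotation":[0,0,0],"travel":[-0.3,-1.5,0],"jaw":0.2},{"rotation":[0,0,0],"travel":[0,0,-8],"jaw":0.2},{"rotation":[0,0,0],"travel":[0,0,-8],"jaw":0.2},{"rotation":[0,0,0],"travel":[0,0,-6],"jaw":0.2},{"rotation":[0,0,0],"travel":[0,0,0],"jaw":0.2}]'; for i in 1 2 3; do python3 -m jog '[{"rotation":[0,0,0],"travel":[0,0,-5],"jaw":0.2},{"rotation":[0,0,0],"travel":[0,0,-4],"jaw":0.2}]'|egrep "ee|wr";done
```

```text
time: 38.05
ee_pos: [0.5201, -0.1786, 0.1526]
tcp_rot: [-89.9, 0.0, 100.6]
wrist_force: [-0.1, -0.1, -1.7]
opening: 0.0648
ee_pos: [0.5205, -0.1788, 0.1442]
wrist_force: [-0.3, 0.1, -1.7]
ee_pos: [0.5207, -0.1781, 0.1353]
wrist_force: [0.7, 5.4, 1.6]
ee_pos: [0.5207, -0.178, 0.1264]
wrist_force: [1.2, 5.6, 0.8]
```

```bash
python3 -m jog '[{"rotation":[0,0,0],"travel":[0,1,-2],"jaw":0.2}]'|egrep "ee|wr";for i in 1 2 3 4 5; do python3 -m jog '[{"rotation":[0,0,0],"travel":[0,0,-1],"jaw":0.2}]'|egrep "ee|wr"; done
```

```text
ee_pos: [0.5204, -0.1777, 0.1241]
wrist_force: [0.2, 0.3, -0.9]
ee_pos: [0.5204, -0.1778, 0.1232]
wrist_force: [0.7, 1.7, 0.3]
ee_pos: [0.5205, -0.1778, 0.1224]
wrist_force: [1.0, 2.6, 0.5]
ee_pos: [0.5207, -0.1778, 0.122]
wrist_force: [-0.0, 1.1, 8.2]
ee_pos: [0.5208, -0.1779, 0.1219]
wrist_force: [-2.3, 1.9, 13.2]
ee_pos: [0.521, -0.1779, 0.1218]
wrist_force: [-2.9, 3.8, 18.8]
```

```bash
python3 -m jog '[{"rotation":[0,0,0],"travel":[0,0,2.5],"jaw":0.2},{"rotation":[0,0,0],"travel":[0,0,0],"jaw":0.55},{"rotation":[0,0,0],"travel":[0,0,0],"jaw":0.65},{"rotation":[0,0,0],"travel":[0,0,0],"jaw":0.85},{"rotation":[0,0,0],"travel":[0,0,0],"jaw":0.85}]';python3 -m jog '[{"rotation":[0,0,0],"travel":[0,0,5],"jaw":0.85},{"rotation":[0,0,0],"travel":[0,0,20],"jaw":0.85},{"rotation":[0,0,0],"travel":[0,0,35],"jaw":0.85},{"rotation":[0,0,0],"travel":[0,25,10],"jaw":0.85},{"rotation":[0,0,0],"travel":[-10,50,0],"jaw":0.85},{"rotation":[0,0,0],"travel":[-20,55,0],"jaw":0.85},{"rotation":[0,0,0],"travel":[-20,50,0],"jaw":0.85},{"rotation":[0,0,0],"travel":[-20,40,0],"jaw":0.85}]';python3 -m jog '[{"rotation":[0,0,0],"travel":[0,0,0],"jaw":0.85},{"rotation":[0,0,0],"travel":[0,0,0],"jaw":0.85}]'; python3 look.py n2;python3 - <<'E'
from ov import *
s=np.load("s_n2.npy");seat=np.array([.5199,-.1778,.120]);t=np.load("t_n2.npy")
overlay("scene",s,seat+[0,0,.045],Rr(10.4,0),'ring',(190,85,265,160),8,"pics/n2o.png",[(circ(7,72)+seat,(255,0,0))])
overlay("top",t,seat+[0,0,.045],Rr(10.4,0),'ring',(295,180,365,250),8,"pics/n2t.png",[(circ(7,72)+seat,(255,0,0))])
cv2.imwrite("pics/n2f.png",cv2.resize(s[:,:,::-1],None,fx=1.5,fy=1.5))
E
```

```text
time: 40.17
ee_pos: [0.5204, -0.1778, 0.1218]
tcp_rot: [-90.0, 0.0, 100.6]
wrist_force: [0.2, -0.5, 0.6]
opening: 0.0793
time: 41.18
ee_pos: [0.4497, 0.0439, 0.1924]
tcp_rot: [-90.0, 0.0, 100.7]
wrist_force: [0.9, 0.2, 0.3]
opening: 0.0789
time: 41.42
ee_pos: [0.4507, 0.0422, 0.1923]
tcp_rot: [-90.0, 0.1, 100.7]
wrist_force: [-0.9, -0.8, 0.2]
opening: 0.0791
41.425 [0.4507 0.0422 0.1923] [-9.0030e+01  5.0000e-02  1.0068e+02] [ 5.4 -8.4 -3.4 94.9 -0.  -5.3] 0.0791 [-0.9 -0.8  0.2]
top 203 192
scene 259 103
```

View pics/n2o.png

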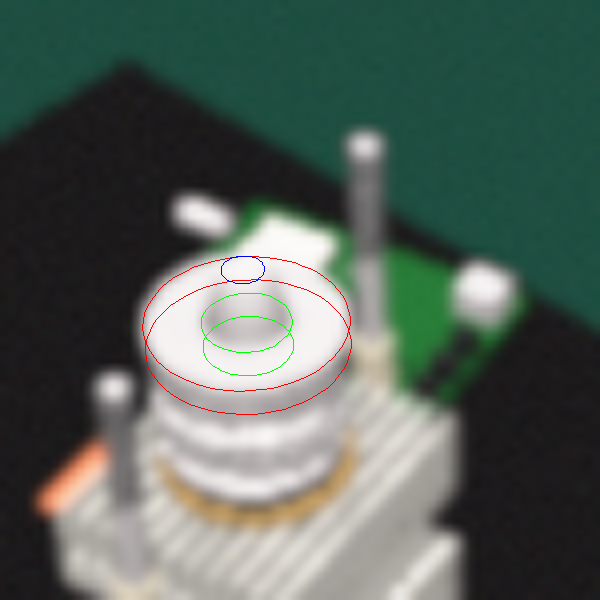

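View pics/n2t.png

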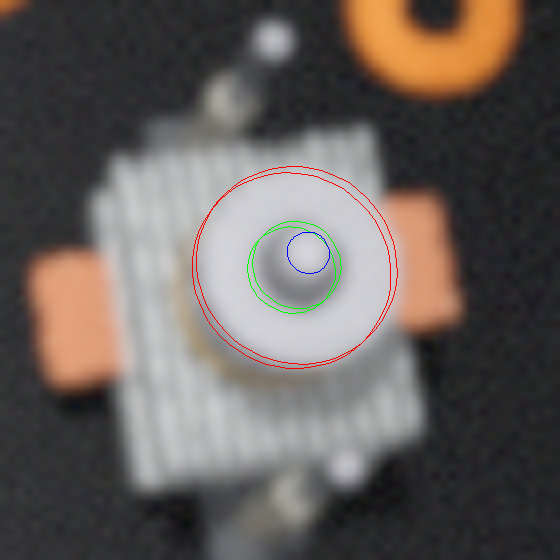

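View pics/n2f.png

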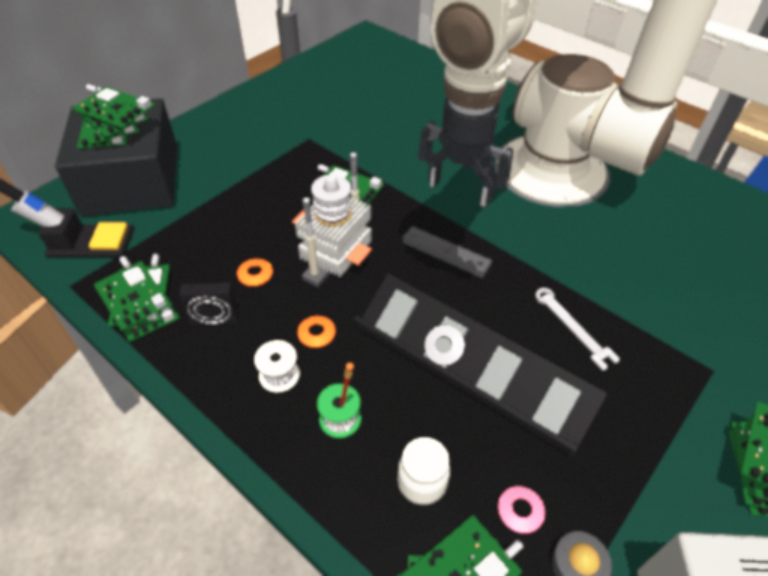

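The ring sits level at the expected height: its outline matches the overlay in both views. The spare disc is still at (445,345) on its pad, the bystanders have not moved, and the arm is clear. I am handing in.

```bash
python3 -c "
from workcell import bot
bot.job_done();print(bot.get_obs()['time'])"
```

```text
the job is handed in; nothing more can be done
the job is handed in; nothing more can be done
```

The spring pack is finished and handed in at about 41.5 s on the robot's clock, of the 72 s allowed. The job gives no verdict, so the results below rest on my own checks.

**What I did**
- **Third disc:** the one on the pad nearest the clamp, set hollow side down.
- **Fourth disc:** the one on the pad next to the ring, set hollow side up.
- **Ring:** from the far pad, set on top.
- **Spare:** the other hollow-down disc stayed on its pad.

**Last checks**
- After each placing, the model outline laid over the pictures agreed with a level part at 25, 35 and 45 mm above the seat, to about 2 mm. I checked the third disc in the scene view only, and the fourth disc and ring in both views.
- The spare disc and the bystanders look unmoved in the last scene picture. The arm was clear of everything, with wrist force near zero.

**What did not match**
- **Fingertips:** with the jaws around a disc, the fingertips sit about 40 mm behind the reported TCP. I expected only a few mm. A touch test on the bench, down to a reported height of −19 mm, made no contact, so I set the grip heights by feel and from the images.
- **Third disc:** the fingertips met the rim of the disc below while this disc was still about 4 mm high, so it settled that last bit when I let go. By calculation that is about 0.3 m/s, below the 0.5 m/s limit, but I did not measure it.
- **Fourth disc and ring:** contact came about 1.6 mm above the predicted height for both. Both looked seated in the images.
- **Centring:** the third and fourth discs appear up to 2 mm off the axis in the scene view. That is within the hole's clearance on the pin and the 4 mm limit.

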